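# Recall check of syrup cartons by the stamp under the base

## Robot

A 6-joint arm with a two-finger parallel gripper is mounted at the origin on the work surface. World frame = base frame: x ahead of the robot, y to its left, z up, the work surface at z = 0. Lengths are in m, angles in degrees, forces in N, time in s.
With the tool pointing down it reaches from about 0.25 to 0.775 m from the base axis. Payload 4 kg.
Tool frame: the origin (TCP) lies midway between the tips of the shut fingers; the grasp point (between the pads) lies 19 mm behind it; y points along the fingers, x is the direction in which the jaws open and shut, and the axes are right-handed (so a half turn about y gives the same grasp; the last joint's range is limited). The gripper opens to 94 mm and grips with 3 to 60 N. Pads are 16 mm wide; open, the fingers measure 119 mm over their backs; the gripper's body (75 mm by 177 mm) begins 78 mm behind the grasp point.
Start: joints at [-72.141, 4.996, 78.535, -0, 96.463, -5.907], TCP at [0.222, -0.503, 0.206] pointing down, gripper open.
Joint ranges: [-177.83, 177.83], [-43.37, 116.18], [15.69, 146.23], [-61.86, 241.86], [9.47, 152.12], [-147.06, 147.06]. Speed limits (degrees/s): [159.86, 159.86, 180, 180, 180, 180].

## Interface

Orientations are given as [roll, pitch, yaw] about the fixed x, y, z axes, in that order (R = Rz(yaw) Ry(pitch) Rx(roll)).
In Python, from workcell import ctrl, optics gives the robot as it stands.
- The arm moves only by the shell command python3 -m crank 'ROWS' [FORCE]. ROWS is JSON, a list of rows, each an object of numbers: "jaw": the gripper's target within -1 to 1 (fully open at 1, half-way at 0, shut at -1); "dx", "dy", "dz": the shift along the tool's x, y, z in m; "spin": the turn about the tool's y in degrees. In form: [{"jaw": .., "dx": .., "dy": .., "dz": .., "spin": ..}, ...]. A call has 1 to 5 rows; each row is the pose to reach, as a shift and turn from the pose commanded when the call began, along the tool's axes at that moment; what a row does not reach only later rows make up. A row lasts 1/8 s, in which the tool goes at most 62.5 mm and 10.7 degrees, less where a joint would pass 70% of its speed; a pose out of reach is approached as far as the arm can. A call with a gripper value outside its range is refused whole. The fingers move at their own pace and stop on an object; FORCE is the grip in N (left out, the last holds). Time passes only in rows, so rows that repeat a pose let the fingers close. It gives the time, the measured TCP pose, the force and the opening at its end, in the units of the state.
- ctrl.state(): the state, without advancing time (a new reading comes with each control period).
- optics.read_camera(name): name is "scene" or "top"; returns a dict with "pixels" (480x640x3 uint8, blue, green, red), "range_z" (480x640 float32, m along the optical axis (not along the pixel's ray), 0 where there is no reading), "fx", "fy", "cx", "cy" (pixels), "k1" (the pictures are not rectified: a ray, as slopes to the right and down, at radius r is drawn at 1 + k1 r^2 times it, then the intrinsics apply), "pose" (4x4, takes a point from camera to world coordinates). Camera axes: x right, y down, z forward; pixel columns grow to the right and rows downward; lengths in m; the calibration is good to about 2 mm. A picture is of the moment at which its call begins.
- ctrl.finish_job(): hands the job in, once; it reports no verdict.
The state is a dict: "t": time; "joints": joint angles; "joint_vel": joint speeds; "joint_torque": joint torques, N m; "tool_pos": TCP position; "tcp_rot": TCP orientation; "ft_force": force on the tool from outside, world axes, zero at the start; "wrist_torque": the same for the moment, N m; "width": finger opening in m.
Only numpy, scipy, OpenCV 4.12 (cv2) and the standard library are available. Lean on these libraries where they do the work, as an engineer would, in place of code of your own. Each camera call takes 0.05 s, during which the arm holds its last target. There are 200 camera calls.

## Task

A lot of syrup has been recalled: its cartons carry a ring stamped under the base, the sound ones a bar. First lay every carton standing on the counter down on its side, clear of the box and the tray, so that all lie there together and the bases can be read; only then put each one away: ring cartons lying flat in the shallow steel returns tray, bar cartons standing upright (top up) in the long white stock box. Handle the cartons gently, since the card crushes (pinch it with no more than 40 N a side), and leave the other things on the counter where they are.

Things in the scene. Friction and masses are not known exactly. Their poses are not given: they have to be found in the camera images.
- carton_1_mid (a point): a white medicine carton 54 x 54 x 100 mm, about 0.2 kg, standing on its square base at the start, maybe absent. This point is its centre, 50 mm above the base; z points from base to top, x and y square to the sides. In the middle of its underside a black stamp, only a camera can tell which: a ring (44 mm outside, 24 mm inside diameter) or a bar (46 x 13 mm, along x). The names say nothing of the stamp.
- carton_2_mid (a point): another carton, in all as carton 1, with its own stamp (ring or bar) underneath; its centre; maybe absent
- carton_3_mid (a point): another carton, in all as carton 1, with its own stamp (ring or bar) underneath; its centre; maybe absent
- carton_4_mid (a point): another carton, in all as carton 1, with its own stamp (ring or bar) underneath; its centre; maybe absent
- carton_5_mid (a point): another carton, in all as carton 1, with its own stamp (ring or bar) underneath; its centre; maybe absent
- stock_box: the stock box, a long narrow open cardboard box covered in white paper, fixed: 233 mm along its x (which points roughly to the robot's left), 92 mm along its y, walls 45 mm high and 4 mm thick, floor 4 mm above the counter. It holds three upright cartons in a row along x. Origin: centre of its underside
- returns_tray: the returns tray, a shallow open steel tray, fixed: 148 mm along its x (roughly away from the robot), 223 mm along its y, walls 22 mm high and 3 mm thick with a rolled rim, floor 3 mm above the counter. Two cartons can lie in it side by side, each lengthwise along x. Origin: centre of its underside
- pot_a: bystander: white plastic tablet pot, 54 mm across, 75 mm high, nearer the robot than the cartons; origin in the middle of its underside
- pot_b: bystander: amber glass tablet pot, 48 mm across, 68 mm high, nearer the robot than the cartons; origin in the middle of its underside
- blister_carton: bystander: flat carton 62 x 130 x 22 mm, beyond the cartons; origin in the middle of its underside
- stapler: bystander: stapler 130 mm long, 44 mm high, beyond the cartons; origin in the middle of its underside
- marker_pen: bystander: marker pen 135 mm long lying beyond the cartons; origin on the counter under it
Not all that is in view belongs to the job. What is shaped like the part that bears carton_1_mid but brown is not meant.

How it is judged:
By the outcome, as a careful person would: the job done as asked, in the order asked, and still so for the second after the job is handed in, with the robot touching nothing.
Of carton_1, carton_2, carton_3, carton_4, carton_5 only 4 to 5 are there at a start; the rules pass over those that are not, and their reading is None.
At some moment in a run one of carton_1, carton_2, carton_3, carton_4, carton_5 may be knocked a few centimetres aside while the robot is not near it.
It also fails if it takes over 210 s, if anything falls off the work surface, if the arm or the gripper's body presses on something with over 40 N, if the wrist force passes 120 N, or if a joint passes its speed limit or range.

## Working session

There is one attempt and no reset: what is moved stays moved. The work goes in short steps, Python scripts to look and compute and a shell command to move; the robot and the scene stay as the last step left them, time stands still between calls to the robot, and variables do not carry over. Pictures are saved under pics/ and viewed, about 12 in all and at most 16, crops included, and the job is handed in when it is done.

```bash
ls; mkdir -p pics
python3 - <<'E'
from workcell import ctrl, optics
import cv2
print(ctrl.state())
for n in("scene","top"):
    c=optics.read_camera(n); cv2.imwrite(f"pics/{n}0.png",c["pixels"]); print(n,c["fx"],c["fy"],c["cx"],c["cy"],c["k1"],c["pose"].round(3).tolist() if hasattr(c["pose"],'round') else c["pose"])
E
```

```text
pics
{'t': 0.0, 'joints': array([-7.21399960e+01,  5.03889799e+00,  7.86226247e+01,  4.18524401e-05,
        9.64643900e+01, -5.90839082e+00]), 'joint_vel': array([ 0.08116858,  0.05526435,  0.00132535, -0.07365574,  0.03997272,
       -0.00026324]), 'joint_torque': array([-7.14313646e-04, -3.40187931e+01, -3.02425754e+01,  7.18555553e-02,
        3.31306981e-02, -1.62989763e-04]), 'tool_pos': array([ 0.2214886 , -0.50283148,  0.20432498]), 'tcp_rot': array([-89.98699738,   0.12523951, -66.23158633]), 'ft_force': array([-0.48640385,  0.15237297,  0.00717843]), 'wrist_torque': array([-0.00859103,  0.02583267,  0.03085862]), 'width': 0.09364689460240706}
scene 619.937254137302 619.937254137302 320.67167180766694 228.77026515574252 -0.06549699644005175 [[0.472, 0.486, -0.735, 1.641], [0.881, -0.24, 0.407, -0.574], [0.021, -0.84, -0.542, 0.83], [0.0, 0.0, 0.0, 1.0]]
top 469.72400767897125 469.72400767897125 319.77299405934906 239.84461731409542 -0.05653797519964913 [[-0.017, -0.981, 0.194, 0.378], [-1.0, 0.013, -0.021, 0.009], [0.018, -0.194, -0.981, 1.041], [0.0, 0.0, 0.0, 1.0]]
```

View pics/scene0.png

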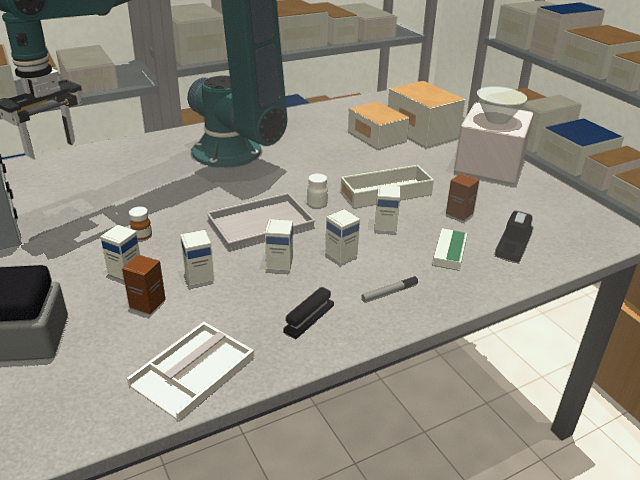

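View pics/top0.png

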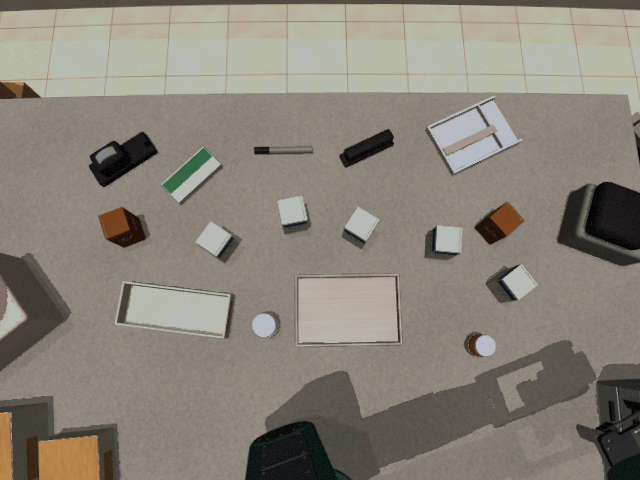

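The top view shows five white cartons at about (214,239), (292,212), (361,225), (447,239) and (517,283). There are two brown decoys at (121,227) and (500,222). The stock box is at (174,309) and the tray at (348,310). In the scene view the blue-banded white ones match the description and the brown ones don't.

```bash
cat > h.py <<'E'
import numpy as np, cv2
from workcell import ctrl, optics
def cloud(c):
    h,w=c["range_z"].shape; K=np.array([[c["fx"],0,c["cx"]],[0,c["fy"],c["cy"]],[0,0,1]])
    u,v=np.meshgrid(np.arange(w),np.arange(h)); uv=np.stack([u,v],-1).reshape(-1,1,2).astype(np.float64)
    s=cv2.undistortPoints(uv,K,np.array([c["k1"],0,0,0,0.])).reshape(h,w,2)
    z=c["range_z"][...,None]; P=np.concatenate([s*z,z],-1)@np.array(c["pose"])[:3,:3].T+np.array(c["pose"])[:3,3]
    P[c["range_z"]==0]=np.nan; return P
def blobs(c,P,lo,hi,amin=60,white=None):
    m=(P[...,2]>lo)&(P[...,2]<hi)&(P[...,0]>.2)&(P[...,0]<.85)&(abs(P[...,1])<.75)
    n,l,st,ce=cv2.connectedComponentsWithStats(m.astype(np.uint8)); out=[]
    for i in range(1,n):
        if st[i,4]<amin: continue
        q=P[l==i]; r=cv2.minAreaRect((q[:,:2]*1000).astype(np.float32))
        out.append(dict(px=ce[i].round().astype(int).tolist(),xy=(np.array(r[0])/1000).round(3).tolist(),size=np.round(r[1]).tolist(),ang=round(r[2],1),z=round(float(np.median(q[:,2])),3),col=c["pixels"][l==i].mean(0).round().astype(int).tolist()))
    return out
def pose():
    s=ctrl.state(); return s["tool_pos"],s["tcp_rot"]
def plan(targets,p=None,yaw=None):
    """print dx,dy,dz,spin for each (x,y,z,yaw), each a call begun at the previous one"""
    if p is None: p,r=pose(); yaw=r[2]
    for t in targets:
        d=np.array(t[:3])-p; a=np.radians(yaw); cx,sx=np.cos(a),np.sin(a)
        print(t,"dx %.3f dy %.3f dz %.3f spin %.1f"%(d[0]*cx+d[1]*sx,-d[2],-d[0]*sx+d[1]*cx,-((t[3]-yaw+180)%360-180)))
        p,yaw=np.array(t[:3]),t[3]
E
python3 - <<'E'
from h import *
c=optics.read_camera("top");P=cloud(c)
print("counter z",np.nanmedian(P[400:410,150:220,2]))
for lo,hi in((.085,.115),(.06,.082),(.035,.055),(.012,.03)):
    print(lo,hi)
    for b in blobs(c,P,lo,hi,100): print(b)
E
```

```text
counter z 0.0003388730811174634
0.085 0.115
{'px': [598, 225], 'xy': [0.602, -0.647], 'size': [149.0, 126.0], 'ang': 69.2, 'z': 0.09, 'col': [61, 66, 69]}
{'px': [292, 210], 'xy': [0.629, 0.046], 'size': [56.0, 54.0], 'ang': 10.7, 'z': 0.1, 'col': [172, 176, 173]}
{'px': [506, 219], 'xy': [0.604, -0.405], 'size': [54.0, 56.0], 'ang': 39.4, 'z': 0.1, 'col': [31, 63, 111]}
{'px': [115, 223], 'xy': [0.606, 0.414], 'size': [55.0, 55.0], 'ang': 23.9, 'z': 0.1, 'col': [29, 61, 107]}
{'px': [361, 224], 'xy': [0.598, -0.098], 'size': [54.0, 56.0], 'ang': 56.7, 'z': 0.1, 'col': [170, 175, 172]}
{'px': [214, 239], 'xy': [0.571, 0.206], 'size': [56.0, 54.0], 'ang': 55.3, 'z': 0.1, 'col': [169, 174, 171]}
{'px': [448, 239], 'xy': [0.563, -0.278], 'size': [56.0, 55.0], 'ang': 83.9, 'z': 0.1, 'col': [164, 169, 166]}
{'px': [21, 305], 'xy': [0.448, 0.599], 'size': [209.0, 95.0], 'ang': 5.4, 'z': 0.1, 'col': [56, 60, 68]}
{'px': [518, 282], 'xy': [0.472, -0.419], 'size': [55.0, 57.0], 'ang': 34.6, 'z': 0.1, 'col': [160, 165, 161]}
{'px': [626, 397], 'xy': [0.239, -0.623], 'size': [31.0, 72.0], 'ang'
[... 2888 characters left out ...]
 89.3, 'z': 0.016, 'col': [79, 85, 89]}
{'px': [580, 235], 'xy': [0.574, -0.614], 'size': [205.0, 99.0], 'ang': 30.6, 'z': 0.022, 'col': [34, 37, 39]}
{'px': [135, 235], 'xy': [0.598, 0.397], 'size': [37.0, 73.0], 'ang': 64.1, 'z': 0.021, 'col': [8, 19, 35]}
{'px': [36, 315], 'xy': [0.421, 0.609], 'size': [121.0, 246.0], 'ang': 84.6, 'z': 0.021, 'col': [55, 59, 67]}
{'px': [350, 309], 'xy': [0.427, -0.071], 'size': [155.0, 230.0], 'ang': 0.0, 'z': 0.024, 'col': [119, 126, 134]}
{'px': [125, 302], 'xy': [0.447, 0.412], 'size': [9.0, 83.0], 'ang': 78.7, 'z': 0.022, 'col': [55, 64, 67]}
{'px': [606, 392], 'xy': [0.251, -0.65], 'size': [50.0, 114.0], 'ang': 31.4, 'z': 0.022, 'col': [48, 52, 54]}
```

Run:
```python
from h import *
plan([(.534,-.376,.2,-55.4),(.534,-.376,.085,-55.4),(.450,-.434,.085,-55.4),(.450,-.434,.2,-55.4)])
```

```text
(0.534, -0.376, 0.2, -55.4) dx 0.010 dy 0.005 dz 0.337 spin -10.8
(0.534, -0.376, 0.085, -55.4) dx 0.000 dy 0.115 dz 0.000 spin -0.0
(0.45, -0.434, 0.085, -55.4) dx 0.000 dy -0.000 dz -0.102 spin -0.0
(0.45, -0.434, 0.2, -55.4) dx 0.000 dy -0.115 dz 0.000 spin -0.0
```

```bash
python3 -m crank '[{"jaw":-0.47,"dx":0.004,"dy":0.004,"dz":0.18,"spin":-10.8},{"jaw":-0.47,"dx":0.004,"dy":0.004,"dz":0.18,"spin":-10.8},{"jaw":-0.47,"dx":0.004,"dy":0.004,"dz":0.18,"spin":-10.8},{"jaw":-0.47,"dx":0.004,"dy":0.004,"dz":0.18,"spin":-10.8}]' 10
python3 - <<'E'
from h import *
plan([(.534,-.376,.2,-55.4)])
E
```

```text
t: 0.65
tool_pos: [0.3908, -0.4323, 0.2005]
tcp_rot: [-90.0, 0.1, -55.1]
ft_force: [-0.2, 0.2, -0.2]
width: 0.0575
(0.534, -0.376, 0.2, -55.4) dx 0.036 dy 0.000 dz 0.150 spin 0.3
```

```bash
python3 -m crank '[{"jaw":-0.47,"dx":0.036,"dy":0,"dz":0.15,"spin":0},{"jaw":-0.47,"dx":0.036,"dy":0,"dz":0.15,"spin":0},{"jaw":-0.47,"dx":0.036,"dy":0.115,"dz":0.15,"spin":0},{"jaw":-0.47,"dx":0.036,"dy":0.115,"dz":0.15,"spin":0},{"jaw":-0.47,"dx":0.036,"dy":0.115,"dz":0.15,"spin":0}]'
python3 -m crank '[{"jaw":-0.47,"dx":0,"dy":0,"dz":-0.03,"spin":0},{"jaw":-0.47,"dx":0,"dy":0,"dz":-0.052,"spin":0},{"jaw":-0.47,"dx":0,"dy":0,"dz":-0.074,"spin":0},{"jaw":-0.47,"dx":0,"dy":0,"dz":-0.09,"spin":0},{"jaw":-0.47,"dx":0,"dy":0,"dz":-0.105,"spin":0}]'
python3 -m crank '[{"jaw":-0.47,"dx":0,"dy":-0.06,"dz":0.0,"spin":0},{"jaw":-0.47,"dx":0,"dy":-0.115,"dz":0.02,"spin":0},{"jaw":-0.47,"dx":0,"dy":-0.115,"dz":0.02,"spin":0}]'
python3 - <<'E'
from h import *
c=optics.read_camera("top");P=cloud(c)
for b in blobs(c,P,.04,.12,100): print(b)
cv2.imwrite("pics/t1.png",c["pixels"])
plan([(.637,-.286,.2,-6.1),(.637,-.286,.085,-6.1)])
E
```

```text
t: 1.27
tool_pos: [0.5283, -0.3767, 0.0798]
tcp_rot: [-90.2, 0.7, -55.4]
ft_force: [-0.1, 0.7, 0.1]
width: 0.0248
t: 1.9
tool_pos: [0.4443, -0.4394, 0.0868]
tcp_rot: [-90.0, -0.0, -55.5]
ft_force: [-0.0, -0.7, 0.4]
width: 0.0248
t: 2.28
tool_pos: [0.4644, -0.4289, 0.2086]
tcp_rot: [-89.9, -0.7, -55.3]
ft_force: [-0.7, 0.0, -0.3]
width: 0.0245
{'px': [368, 144], 'xy': [0.796, -0.128], 'size': [28.0, 120.0], 'ang': 26.5, 'z': 0.044, 'col': [29, 28, 31]}
{'px': [109, 157], 'xy': [0.768, 0.456], 'size': [51.0, 72.0], 'ang': 32.4, 'z': 0.064, 'col': [47, 47, 48]}
{'px': [582, 216], 'xy': [0.623, -0.595], 'size': [48.0, 131.0], 'ang': 74.3, 'z': 0.085, 'col': [48, 53, 55]}
{'px': [292, 212], 'xy': [0.629, 0.046], 'size': [56.0, 54.0], 'ang': 11.0, 'z': 0.1, 'col': [161, 165, 162]}
{'px': [502, 222], 'xy': [0.604, -0.404], 'size': [55.0, 55.0], 'ang': 39.0, 'z': 0.099, 'col': [27, 55, 95]}
{'px': [119, 225], 'xy': [0.606, 0.413], 'size': [54.0, 55.0], 'ang': 22.0, 'z': 0.099, 'col': [26, 52, 90]}
{'px': [360, 226], 'xy': [0.599, -0.098], 'size': [54.0, 55.0], 'ang': 56.7, 'z': 0.1, 'col': [
[... 446 characters left out ...]
6, 164, 163]}
{'px': [530, 314], 'xy': [0.404, -0.465], 'size': [101.0, 57.0], 'ang': 34.7, 'z': 0.054, 'col': [135, 146, 143]}
{'px': [264, 325], 'xy': [0.395, 0.104], 'size': [50.0, 52.0], 'ang': 74.8, 'z': 0.075, 'col': [184, 178, 175]}
{'px': [482, 345], 'xy': [0.345, -0.347], 'size': [42.0, 43.0], 'ang': 26.6, 'z': 0.068, 'col': [126, 135, 143]}
{'px': [23, 416], 'xy': [0.231, 0.607], 'size': [87.0, 35.0], 'ang': 69.2, 'z': 0.081, 'col': [56, 65, 69]}
{'px': [624, 411], 'xy': [0.209, -0.616], 'size': [18.0, 7.0], 'ang': 8.1, 'z': 0.092, 'col': [60, 64, 65]}
(0.637, -0.286, 0.2, -6.1) dx -0.018 dy 0.005 dz 0.224 spin -49.3
(0.637, -0.286, 0.085, -6.1) dx 0.000 dy 0.115 dz 0.000 spin -0.0
```

View pics/t1.png

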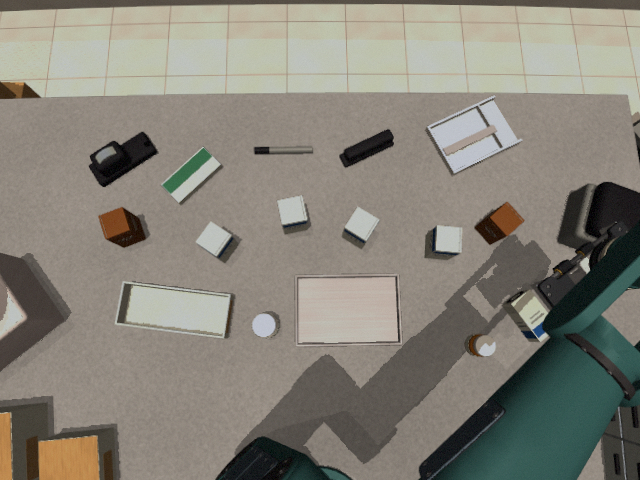

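The top view shows the first carton lying at px (530,314), with the others unmoved. Next is the one at (447,239), pushed toward the robot.

Run:
```python
from h import *
plan([(.638,-.286,.2,-96),(.638,-.286,.085,-96),(.537,-.275,.085,-96)])
```

```text
(0.638, -0.286, 0.2, -96) dx -0.018 dy 0.005 dz 0.225 spin 40.6
(0.638, -0.286, 0.085, -96) dx -0.000 dy 0.115 dz 0.000 spin 0.0
(0.537, -0.275, 0.085, -96) dx -0.000 dy -0.000 dz -0.102 spin 0.0
```

```bash
python3 -m crank '[{"jaw":-0.47,"dx":-0.018,"dy":0.004,"dz":0.225,"spin":40.6},{"jaw":-0.47,"dx":-0.018,"dy":0.004,"dz":0.225,"spin":40.6},{"jaw":-0.47,"dx":-0.018,"dy":0.004,"dz":0.225,"spin":40.6},{"jaw":-0.47,"dx":-0.018,"dy":0.004,"dz":0.225,"spin":40.6},{"jaw":-0.47,"dx":-0.018,"dy":0.004,"dz":0.225,"spin":40.6}]'
python3 -m crank '[{"jaw":-0.47,"dx":0,"dy":0.06,"dz":0,"spin":0},{"jaw":-0.47,"dx":0,"dy":0.115,"dz":0,"spin":0},{"jaw":-0.47,"dx":0,"dy":0.115,"dz":0,"spin":0}]'
python3 -m crank '[{"jaw":-0.47,"dx":0,"dy":0,"dz":-0.03,"spin":0},{"jaw":-0.47,"dx":0,"dy":0,"dz":-0.052,"spin":0},{"jaw":-0.47,"dx":0,"dy":0,"dz":-0.074,"spin":0},{"jaw":-0.47,"dx":0,"dy":0,"dz":-0.09,"spin":0},{"jaw":-0.47,"dx":0,"dy":0,"dz":-0.103,"spin":0}]'
python3 -m crank '[{"jaw":1,"dx":0,"dy":-0.06,"dz":0.0,"spin":0},{"jaw":1,"dx":0,"dy":-0.115,"dz":0.02,"spin":0},{"jaw":1,"dx":0,"dy":-0.115,"dz":0.02,"spin":0}]'
python3 - <<'E'
from h import *
c=optics.read_camera("top");P=cloud(c)
for b in blobs(c,P,.04,.12,100): 
    if min(b["col"])>100: print(b)
plan([(.599,-.098,.2,-33.3),(.599,-.098,.06,-33.3),(.599,-.098,.085,-33.3),(.65,-.13,.085,-33.3)])
E
```

```text
t: 2.95
tool_pos: [0.6378, -0.2818, 0.1935]
tcp_rot: [-90.3, 0.1, -95.8]
ft_force: [-0.8, -0.3, -0.2]
width: 0.025
t: 3.32
tool_pos: [0.6312, -0.2836, 0.0738]
tcp_rot: [-90.9, 0.3, -96.1]
ft_force: [-1.3, -0.2, -0.3]
width: 0.0249
t: 3.95
tool_pos: [0.5347, -0.2755, 0.0856]
tcp_rot: [-89.8, -0.1, -96.1]
ft_force: [1.1, -0.5, -0.9]
width: 0.0247
t: 4.32
tool_pos: [0.5577, -0.2783, 0.2062]
tcp_rot: [-89.2, -0.4, -96.0]
ft_force: [-0.7, -0.1, 0.5]
width: 0.051
{'px': [292, 212], 'xy': [0.629, 0.046], 'size': [56.0, 54.0], 'ang': 10.9, 'z': 0.1, 'col': [177, 182, 178]}
{'px': [360, 226], 'xy': [0.598, -0.098], 'size': [54.0, 55.0], 'ang': 56.7, 'z': 0.1, 'col': [177, 182, 178]}
{'px': [216, 240], 'xy': [0.571, 0.205], 'size': [56.0, 55.0], 'ang': 55.3, 'z': 0.1, 'col': [173, 178, 175]}
{'px': [434, 277], 'xy': [0.487, -0.26], 'size': [38.0, 101.0], 'ang': 82.9, 'z': 0.054, 'col': [142, 153, 149]}
{'px': [172, 309], 'xy': [0.431, 0.3], 'size': [236.0, 93.0], 'ang': 82.5, 'z': 0.045, 'col': [173, 181, 180]}
{'px': [264, 325], 'xy': [0.396, 0.105], 'size': [52.0, 50.0], 'ang': 37.2, 'z': 0.075, 'col': [201, 195, 193]}
{'px': [548, 332], 'xy': [0.366, -0.491], 'size': [16.0, 54.0], 'ang': 45.5, 'z': 0.054, 'col': [185, 184, 177]}
(0.599, -0.098, 0.2, -33.3) dx -0.183 dy 0.002 dz 0.024 spin -62.7
(0.599, -0.098, 0.06, -33.3) dx 0.000 dy 0.140 dz 0.000 spin -0.0
(0.599, -0.098, 0.085, -33.3) dx 0.000 dy -0.025 dz 0.000 spin -0.0
(0.65, -0.13, 0.085, -33.3) dx 0.060 dy -0.000 dz 0.001 spin -0.0
```

Run:
```python
from h import *
plan([(.598,-.098,.2,-123.3),(.598,-.098,.06,-123.3)])
```

```text
(0.598, -0.098, 0.2, -123.3) dx -0.183 dy 0.002 dz 0.023 spin 27.3
(0.598, -0.098, 0.06, -123.3) dx -0.000 dy 0.140 dz 0.000 spin -0.0
```

```bash
python3 -m crank '[{"jaw":1,"dx":-0.183,"dy":0,"dz":0.023,"spin":27.3},{"jaw":1,"dx":-0.183,"dy":0,"dz":0.023,"spin":27.3},{"jaw":1,"dx":-0.183,"dy":0,"dz":0.023,"spin":27.3},{"jaw":1,"dx":-0.183,"dy":0,"dz":0.023,"spin":27.3},{"jaw":1,"dx":-0.183,"dy":0,"dz":0.023,"spin":27.3}]'
python3 - <<'E'
from h import *
plan([(.598,-.098,.06,-123.3)])
E
```

```text
t: 5.0
tool_pos: [0.5959, -0.0967, 0.1964]
tcp_rot: [-90.1, -0.1, -123.3]
ft_force: [-0.2, 0.1, -0.5]
width: 0.0943
(0.598, -0.098, 0.06, -123.3) dx -0.000 dy 0.136 dz 0.002 spin 0.0
```

```bash
python3 -m crank '[{"jaw":1,"dx":0,"dy":0.06,"dz":0.002,"spin":0},{"jaw":1,"dx":0,"dy":0.12,"dz":0.002,"spin":0},{"jaw":1,"dx":0,"dy":0.136,"dz":0.002,"spin":0},{"jaw":0,"dx":0,"dy":0.136,"dz":0.002,"spin":0},{"jaw":-0.4,"dx":0,"dy":0.136,"dz":0.002,"spin":0}]' 15
python3 -m crank '[{"jaw":-0.4,"dx":0,"dy":0,"dz":0,"spin":0},{"jaw":-0.4,"dx":0,"dy":0,"dz":0,"spin":0},{"jaw":-0.4,"dx":0,"dy":-0.012,"dz":0,"spin":0},{"jaw":-0.4,"dx":0,"dy":-0.012,"dz":0.03,"spin":0},{"jaw":-0.4,"dx":0,"dy":-0.012,"dz":0.06,"spin":0}]'
python3 -m crank '[{"jaw":-0.4,"dx":0,"dy":0,"dz":0,"spin":0},{"jaw":-0.4,"dx":0,"dy":0.011,"dz":0,"spin":0},{"jaw":-0.4,"dx":0,"dy":0.011,"dz":0,"spin":0},{"jaw":1,"dx":0,"dy":0.011,"dz":0,"spin":0},{"jaw":1,"dx":0,"dy":0.011,"dz":0,"spin":0}]'
python3 -m crank '[{"jaw":1,"dx":0,"dy":-0.06,"dz":0,"spin":0},{"jaw":1,"dx":0,"dy":-0.06,"dz":0,"spin":0},{"jaw":-0.47,"dx":0,"dy":-0.06,"dz":0.055,"spin":0},{"jaw":-0.47,"dx":0,"dy":-0.06,"dz":0.075,"spin":0},{"jaw":-0.47,"dx":0,"dy":-0.06,"dz":0.075,"spin":0}]'
python3 -m crank '[{"jaw":-0.47,"dx":0,"dy":0,"dz":0,"spin":0},{"jaw":-0.47,"dx":0,"dy":0,"dz":0,"spin":0}]'
python3 - <<'E'
from h import *
c=optics.read_camera("top");P=cloud(c)
for b in blobs(c,P,.04,.12,100): 
    if min(b["col"])>100: print(b)
E
```

```text
t: 5.62
tool_pos: [0.6003, -0.0988, 0.0648]
tcp_rot: [-89.7, 0.1, -123.4]
ft_force: [0.6, -0.3, -0.2]
width: 0.0778
t: 6.25
tool_pos: [0.6491, -0.1305, 0.0744]
tcp_rot: [-90.0, 0.0, -123.3]
ft_force: [0.2, 0.5, -2.3]
width: 0.0536
t: 6.88
tool_pos: [0.648, -0.1302, 0.0625]
tcp_rot: [-90.0, -0.0, -123.3]
ft_force: [-0.2, -1.1, 0.1]
width: 0.0702
t: 7.5
tool_pos: [0.7111, -0.1724, 0.1206]
tcp_rot: [-90.1, -0.0, -123.4]
ft_force: [-0.3, 0.6, -0.3]
width: 0.0675
t: 7.75
tool_pos: [0.7106, -0.1711, 0.1229]
tcp_rot: [-90.0, 0.0, -123.3]
ft_force: [0.7, -0.4, 0.0]
width: 0.0473
{'px': [292, 212], 'xy': [0.629, 0.046], 'size': [56.0, 54.0], 'ang': 10.8, 'z': 0.1, 'col': [184, 188, 186]}
{'px': [361, 207], 'xy': [0.64, -0.102], 'size': [21.0, 15.0], 'ang': 68.0, 'z': 0.09, 'col': [104, 111, 113]}
{'px': [216, 240], 'xy': [0.571, 0.205], 'size': [56.0, 54.0], 'ang': 55.5, 'z': 0.1, 'col': [181, 185, 182]}
{'px': [444, 279], 'xy': [0.485, -0.274], 'size': [47.0, 101.0], 'ang': 82.6, 'z': 0.054, 'col': [190, 188, 178]}
{'px': [172, 309], 'xy': [0.431, 0.3], 'size': [237.0, 93.0], 'ang': 82.5, 'z': 0.045, 'col': [180, 189, 187]}
{'px': [533, 315], 'xy': [0.404, -0.465], 'size': [101.0, 57.0], 'ang': 34.6, 'z': 0.054, 'col': [178, 177, 168]}
{'px': [264, 325], 'xy': [0.395, 0.105], 'size': [50.0, 52.0], 'ang': 63.0, 'z': 0.075, 'col': [207, 203, 201]}
{'px': [482, 345], 'xy': [0.346, -0.347], 'size': [42.0, 43.0], 'ang': 27.7, 'z': 0.068, 'col': [179, 179, 182]}
```

```bash
python3 -m crank '[{"jaw":-0.47,"dx":0,"dy":0.037,"dz":0,"spin":0},{"jaw":-0.47,"dx":0,"dy":0.037,"dz":0,"spin":0}]'
python3 -m crank '[{"jaw":-0.47,"dx":0,"dy":0,"dz":-0.03,"spin":0},{"jaw":-0.47,"dx":0,"dy":0,"dz":-0.052,"spin":0},{"jaw":-0.47,"dx":0,"dy":0,"dz":-0.074,"spin":0},{"jaw":-0.47,"dx":0,"dy":0,"dz":-0.09,"spin":0},{"jaw":-0.47,"dx":0,"dy":0,"dz":-0.103,"spin":0}]'
python3 -m crank '[{"jaw":1,"dx":0,"dy":-0.06,"dz":0.0,"spin":0},{"jaw":1,"dx":0,"dy":-0.115,"dz":0.02,"spin":0},{"jaw":1,"dx":0,"dy":-0.115,"dz":0.02,"spin":0}]'
python3 - <<'E'
from h import *
plan([(.571,.205,.2,-124.6),(.571,.205,.06,-124.6),(.571,.205,.085,-124.6),(.64,.235,.075,-90)])
E
```

```text
t: 8.05
tool_pos: [0.7084, -0.1706, 0.0817]
tcp_rot: [-90.4, -0.1, -123.3]
ft_force: [0.1, -0.2, -0.5]
width: 0.0258
t: 8.68
tool_pos: [0.625, -0.1148, 0.0873]
tcp_rot: [-89.9, 0.0, -123.3]
ft_force: [0.8, 1.3, 0.0]
width: 0.0252
t: 9.05
tool_pos: [0.6451, -0.1275, 0.2087]
tcp_rot: [-89.2, 0.2, -123.4]
ft_force: [0.7, -0.4, -0.1]
width: 0.0516
(0.571, 0.205, 0.2, -124.6) dx -0.237 dy 0.009 dz -0.245 spin 1.2
(0.571, 0.205, 0.06, -124.6) dx -0.000 dy 0.140 dz 0.000 spin -0.0
(0.571, 0.205, 0.085, -124.6) dx -0.000 dy -0.025 dz 0.000 spin -0.0
(0.64, 0.235, 0.075, -90) dx -0.064 dy 0.010 dz 0.040 spin -34.6
```

```bash
python3 -m crank '[{"jaw":1,"dx":-0.15,"dy":0,"dz":-0.15,"spin":-45},{"jaw":1,"dx":-0.15,"dy":0,"dz":-0.15,"spin":-45},{"jaw":1,"dx":-0.15,"dy":0,"dz":-0.15,"spin":-45},{"jaw":1,"dx":-0.15,"dy":0,"dz":-0.15,"spin":-45},{"jaw":1,"dx":-0.15,"dy":0,"dz":-0.15,"spin":-45}]'
python3 - <<'E'
from h import *
plan([(.571,.205,.2,-34.6)])
E
```

```text
t: 9.68
tool_pos: [0.5978, 0.0834, 0.1999]
tcp_rot: [-90.1, 0.0, -78.1]
ft_force: [0.6, 0.2, -0.7]
width: 0.0937
(0.571, 0.205, 0.2, -34.6) dx -0.124 dy -0.000 dz -0.001 spin -43.5
```

```bash
python3 -m crank '[{"jaw":1,"dx":-0.124,"dy":0,"dz":0,"spin":-43.5},{"jaw":1,"dx":-0.124,"dy":0,"dz":0,"spin":-43.5},{"jaw":1,"dx":-0.124,"dy":0,"dz":0,"spin":-43.5},{"jaw":1,"dx":-0.124,"dy":0,"dz":0,"spin":-43.5},{"jaw":1,"dx":-0.124,"dy":0,"dz":0,"spin":-43.5}]'
python3 - <<'E'
from h import *
plan([(.571,.205,.06,-34.6),(.64,.235,.074,-90)])
c=optics.read_camera("top");P=cloud(c)
for b in blobs(c,P,.04,.12,100): 
    if min(b["col"])>100: print(b)
E
```

```text
t: 10.3
tool_pos: [0.574, 0.2017, 0.1999]
tcp_rot: [-90.1, 0.0, -35.1]
ft_force: [-0.2, -0.2, 0.6]
width: 0.0941
(0.571, 0.205, 0.06, -34.6) dx -0.004 dy 0.140 dz 0.001 spin -0.5
(0.64, 0.235, 0.074, -90) dx 0.040 dy -0.014 dz 0.064 spin 55.4
{'px': [292, 212], 'xy': [0.629, 0.046], 'size': [56.0, 54.0], 'ang': 11.0, 'z': 0.1, 'col': [184, 188, 185]}
{'px': [352, 237], 'xy': [0.58, -0.083], 'size': [55.0, 101.0], 'ang': 57.0, 'z': 0.054, 'col': [190, 187, 177]}
{'px': [221, 240], 'xy': [0.571, 0.205], 'size': [55.0, 54.0], 'ang': 55.7, 'z': 0.1, 'col': [106, 120, 125]}
{'px': [440, 279], 'xy': [0.486, -0.269], 'size': [56.0, 101.0], 'ang': 84.8, 'z': 0.054, 'col': [184, 182, 173]}
{'px': [533, 315], 'xy': [0.404, -0.465], 'size': [101.0, 58.0], 'ang': 35.7, 'z': 0.054, 'col': [178, 177, 168]}
{'px': [226, 315], 'xy': [0.416, 0.188], 'size': [10.0, 93.0], 'ang': 82.9, 'z': 0.045, 'col': [158, 167, 168]}
{'px': [264, 325], 'xy': [0.396, 0.104], 'size': [52.0, 50.0], 'ang': 32.1, 'z': 0.075, 'col': [135, 151, 163]}
{'px': [482, 345], 'xy': [0.345, -0.347], 'size': [42.0, 43.0], 'ang': 31.1, 'z': 0.068, 'col': [181, 181, 184]}
```

```bash
python3 -m crank '[{"jaw":1,"dx":0,"dy":0.06,"dz":0,"spin":0},{"jaw":1,"dx":-0.001,"dy":0.12,"dz":0,"spin":0},{"jaw":1,"dx":-0.001,"dy":0.138,"dz":0,"spin":0},{"jaw":0,"dx":-0.001,"dy":0.138,"dz":0,"spin":0},{"jaw":-0.4,"dx":-0.001,"dy":0.138,"dz":0,"spin":0}]' 15
python3 -m crank '[{"jaw":-0.4,"dx":0,"dy":0,"dz":0,"spin":0},{"jaw":-0.4,"dx":0,"dy":0,"dz":0,"spin":0},{"jaw":-0.4,"dx":0,"dy":-0.012,"dz":0,"spin":0},{"jaw":-0.4,"dx":0.02,"dy":-0.012,"dz":0.03,"spin":10},{"jaw":-0.4,"dx":0.04,"dy":-0.012,"dz":0.064,"spin":20}]'
python3 -m crank '[{"jaw":-0.4,"dx":0,"dy":0,"dz":0,"spin":35.4},{"jaw":-0.4,"dx":0,"dy":0,"dz":0,"spin":35.4},{"jaw":-0.4,"dx":0,"dy":0,"dz":0,"spin":35.4},{"jaw":-0.4,"dx":0,"dy":0,"dz":0,"spin":35.4},{"jaw":-0.4,"dx":0,"dy":0,"dz":0,"spin":35.4}]'
python3 -m crank '[{"jaw":-0.4,"dx":0,"dy":0.011,"dz":0,"spin":0},{"jaw":-0.4,"dx":0,"dy":0.011,"dz":0,"spin":0},{"jaw":1,"dx":0,"dy":0.011,"dz":0,"spin":0},{"jaw":1,"dx":0,"dy":0.011,"dz":0,"spin":0},{"jaw":1,"dx":0,"dy":-0.05,"dz":0,"spin":0}]'
python3 -m crank '[{"jaw":1,"dx":0,"dy":-0.03,"dz":0,"spin":0},{"jaw":-0.47,"dx":0,"dy":-0.03,"dz":0.055,"spin":0},{"jaw":-0.47,"dx":0,"dy":-0.03,"dz":0.075,"spin":0},{"jaw":-0.47,"dx":0,"dy":-0.03,"dz":0.075,"spin":0},{"jaw":-0.47,"dx":0,"dy":-0.03,"dz":0.075,"spin":0}]'
python3 - <<'E'
from h import *
c=optics.read_camera("top");P=cloud(c)
for b in blobs(c,P,.04,.12,100): 
    if min(b["col"])>100: print(b)
E
```

```text
t: 10.98
tool_pos: [0.5752, 0.2039, 0.0658]
tcp_rot: [-89.8, -0.2, -34.9]
ft_force: [-0.3, -0.3, -0.6]
width: 0.0773
t: 11.6
tool_pos: [0.6431, 0.2332, 0.0754]
tcp_rot: [-90.0, -0.0, -55.2]
ft_force: [0.1, 0.3, -2.4]
width: 0.0539
t: 12.22
tool_pos: [0.6423, 0.2331, 0.0744]
tcp_rot: [-90.0, -0.0, -90.2]
ft_force: [0.1, -1.0, -2.7]
width: 0.0543
t: 12.85
tool_pos: [0.6377, 0.232, 0.1168]
tcp_rot: [-90.9, -0.3, -90.2]
ft_force: [1.0, 0.5, -0.6]
width: 0.0804
t: 13.48
tool_pos: [0.7166, 0.2331, 0.1543]
tcp_rot: [-90.1, -0.0, -90.2]
ft_force: [0.7, -0.6, 0.1]
width: 0.0573
{'px': [212, 208], 'xy': [0.643, 0.22], 'size': [28.0, 54.0], 'ang': 89.2, 'z': 0.098, 'col': [104, 114, 116]}
{'px': [292, 212], 'xy': [0.629, 0.046], 'size': [56.0, 54.0], 'ang': 11.0, 'z': 0.1, 'col': [188, 191, 189]}
{'px': [352, 237], 'xy': [0.581, -0.084], 'size': [54.0, 102.0], 'ang': 56.4, 'z': 0.055, 'col': [195, 191, 182]}
{'px': [441, 279], 'xy': [0.486, -0.269], 'size': [56.0, 101.0], 'ang': 84.0, 'z': 0.055, 'col': [190, 186, 177]}
{'px': [533, 315], 'xy': [0.404, -0.466], 'size': [102.0, 57.0], 'ang': 35.1, 'z': 0.054, 'col': [182, 180, 171]}
{'px': [264, 325], 'xy': [0.395, 0.105], 'size': [50.0, 51.0], 'ang': 44.2, 'z': 0.075, 'col': [131, 147, 158]}
{'px': [482, 345], 'xy': [0.345, -0.348], 'size': [43.0, 41.0], 'ang': 30.0, 'z': 0.068, 'col': [184, 184, 188]}
```

```bash
python3 -m crank '[{"jaw":-0.47,"dx":0,"dy":0.04,"dz":0,"spin":0},{"jaw":-0.47,"dx":0,"dy":0.069,"dz":0,"spin":0},{"jaw":-0.47,"dx":0,"dy":0.069,"dz":0,"spin":0}]'
python3 -m crank '[{"jaw":-0.47,"dx":0,"dy":0,"dz":-0.03,"spin":0},{"jaw":-0.47,"dx":0,"dy":0,"dz":-0.052,"spin":0},{"jaw":-0.47,"dx":0,"dy":0,"dz":-0.074,"spin":0},{"jaw":-0.47,"dx":0,"dy":0,"dz":-0.09,"spin":0},{"jaw":-0.47,"dx":0,"dy":0,"dz":-0.103,"spin":0}]'
python3 -m crank '[{"jaw":-0.47,"dx":0,"dy":-0.06,"dz":0.0,"spin":0},{"jaw":-0.47,"dx":0,"dy":-0.115,"dz":0.02,"spin":0},{"jaw":-0.47,"dx":0,"dy":-0.115,"dz":0.02,"spin":0}]'
python3 - <<'E'
from h import *
plan([(.643,-.028,.2,-40),(.643,-.028,.2,10.9),(.643,-.028,.085,10.9)])
E
```

```text
t: 13.9
tool_pos: [0.7144, 0.2327, 0.0821]
tcp_rot: [-90.4, -0.1, -90.2]
ft_force: [0.3, 0.0, -1.4]
width: 0.0258
t: 14.52
tool_pos: [0.6144, 0.2339, 0.0883]
tcp_rot: [-89.8, 0.1, -90.2]
ft_force: [-0.1, -0.5, 0.1]
width: 0.0247
t: 14.9
tool_pos: [0.6379, 0.234, 0.2095]
tcp_rot: [-89.1, 0.2, -90.3]
ft_force: [-0.0, 0.3, 0.9]
width: 0.0249
(0.643, -0.028, 0.2, -40) dx 0.262 dy 0.009 dz 0.006 spin -50.3
(0.643, -0.028, 0.2, 10.9) dx 0.000 dy -0.000 dz 0.000 spin -50.9
(0.643, -0.028, 0.085, 10.9) dx 0.000 dy 0.115 dz 0.000 spin -0.0
```

```bash
python3 -m crank '[{"jaw":-0.47,"dx":0.262,"dy":0,"dz":0.006,"spin":-50.3},{"jaw":-0.47,"dx":0.262,"dy":0,"dz":0.006,"spin":-50.3},{"jaw":-0.47,"dx":0.262,"dy":0,"dz":0.006,"spin":-50.3},{"jaw":-0.47,"dx":0.262,"dy":0,"dz":0.006,"spin":-50.3},{"jaw":-0.47,"dx":0.262,"dy":0,"dz":0.006,"spin":-50.3}]'
python3 - <<'E'
from h import *
c=optics.read_camera("top");P=cloud(c)
for b in blobs(c,P,.04,.12,100): 
    if min(b["col"])>100: print(b)
plan([(.643,-.028,.2,10.9)])
E
```

```text
t: 15.52
tool_pos: [0.6384, -0.0324, 0.1999]
tcp_rot: [-90.1, 0.0, -39.9]
ft_force: [0.5, 0.8, 1.1]
width: 0.0247
{'px': [299, 214], 'xy': [0.622, 0.028], 'size': [25.0, 28.0], 'ang': 89.2, 'z': 0.1, 'col': [166, 177, 178]}
{'px': [355, 220], 'xy': [0.614, -0.09], 'size': [29.0, 36.0], 'ang': 56.3, 'z': 0.054, 'col': [165, 188, 187]}
{'px': [205, 247], 'xy': [0.562, 0.234], 'size': [57.0, 101.0], 'ang': 89.7, 'z': 0.054, 'col': [180, 178, 169]}
{'px': [440, 279], 'xy': [0.486, -0.27], 'size': [57.0, 101.0], 'ang': 83.8, 'z': 0.054, 'col': [181, 179, 170]}
{'px': [172, 309], 'xy': [0.43, 0.3], 'size': [236.0, 93.0], 'ang': 82.5, 'z': 0.045, 'col': [176, 185, 183]}
{'px': [533, 315], 'xy': [0.404, -0.466], 'size': [101.0, 57.0], 'ang': 35.0, 'z': 0.054, 'col': [175, 174, 165]}
{'px': [260, 324], 'xy': [0.398, 0.115], 'size': [29.0, 52.0], 'ang': 77.0, 'z': 0.075, 'col': [215, 208, 205]}
{'px': [482, 345], 'xy': [0.346, -0.347], 'size': [42.0, 42.0], 'ang': 29.6, 'z': 0.068, 'col': [178, 177, 180]}
(0.643, -0.028, 0.2, 10.9) dx -0.000 dy -0.000 dz 0.007 spin -50.7
```

```bash
python3 -m crank '[{"jaw":-0.47,"dx":0,"dy":0,"dz":0.006,"spin":-50.7},{"jaw":-0.47,"dx":0,"dy":0,"dz":0.006,"spin":-50.7},{"jaw":-0.47,"dx":0,"dy":0,"dz":0.006,"spin":-50.7},{"jaw":-0.47,"dx":0,"dy":0.06,"dz":0.006,"spin":-50.7},{"jaw":-0.47,"dx":0,"dy":0.115,"dz":0.006,"spin":-50.7}]'
python3 -m crank '[{"jaw":-0.47,"dx":0,"dy":0,"dz":0.03,"spin":0},{"jaw":-0.47,"dx":0,"dy":0,"dz":0.052,"spin":0},{"jaw":-0.47,"dx":0,"dy":0,"dz":0.074,"spin":0},{"jaw":-0.47,"dx":0,"dy":0,"dz":0.09,"spin":0},{"jaw":-0.47,"dx":0,"dy":0,"dz":0.103,"spin":0}]'
python3 -m crank '[{"jaw":0,"dx":0,"dy":-0.06,"dz":0.0,"spin":0},{"jaw":0,"dx":0,"dy":-0.11,"dz":-0.06,"spin":0},{"jaw":0,"dx":0,"dy":-0.11,"dz":-0.12,"spin":0},{"jaw":0,"dx":0,"dy":-0.11,"dz":-0.18,"spin":0},{"jaw":0,"dx":0,"dy":-0.11,"dz":-0.24,"spin":0}]'
python3 - <<'E'
from h import *
c=optics.read_camera("top");P=cloud(c)
for b in blobs(c,P,.04,.12,100): 
    if min(b["col"])>100: print(b)
s=optics.read_camera("scene"); cv2.imwrite("pics/s2.png",cv2.resize(s["pixels"][150:330,90:460],None,fx=2.15,fy=2.15,interpolation=cv2.INTER_CUBIC))
E
```

```text
t: 16.2
tool_pos: [0.6431, -0.023, 0.0845]
tcp_rot: [-90.0, -0.1, 11.0]
ft_force: [0.5, 0.3, -1.6]
width: 0.0248
t: 16.82
tool_pos: [0.624, 0.0783, 0.0863]
tcp_rot: [-90.0, -0.1, 10.8]
ft_force: [-0.5, -0.5, 0.2]
width: 0.0249
t: 17.45
tool_pos: [0.6683, -0.1554, 0.1964]
tcp_rot: [-90.1, -0.1, 10.8]
ft_force: [0.9, -0.1, 0.2]
width: 0.0468
{'px': [255, 223], 'xy': [0.614, 0.126], 'size': [55.0, 100.0], 'ang': 10.2, 'z': 0.054, 'col': [189, 186, 177]}
{'px': [347, 239], 'xy': [0.582, -0.08], 'size': [48.0, 100.0], 'ang': 56.9, 'z': 0.055, 'col': [174, 169, 159]}
{'px': [205, 247], 'xy': [0.562, 0.234], 'size': [56.0, 101.0], 'ang': 89.9, 'z': 0.054, 'col': [184, 182, 173]}
{'px': [445, 281], 'xy': [0.484, -0.278], 'size': [39.0, 100.0], 'ang': 82.9, 'z': 0.055, 'col': [189, 185, 175]}
{'px': [172, 309], 'xy': [0.43, 0.3], 'size': [236.0, 93.0], 'ang': 82.6, 'z': 0.045, 'col': [180, 189, 187]}
{'px': [541, 329], 'xy': [0.376, -0.479], 'size': [102.0, 57.0], 'ang': 34.0, 'z': 0.054, 'col': [178, 177, 168]}
{'px': [264, 325], 'xy': [0.396, 0.104], 'size': [52.0, 50.0], 'ang': 34.5, 'z': 0.075, 'col': [207, 203, 201]}
{'px': [482, 345], 'xy': [0.345, -0.347], 'size': [42.0, 42.0], 'ang': 17.5, 'z': 0.068, 'col': [181, 180, 184]}
```

View pics/s2.png

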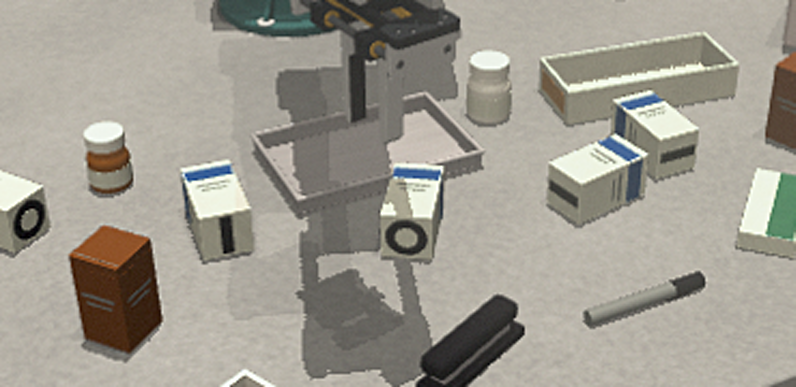

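Scene view (crop pixels): the ring cartons are the far left one (30,218), which has been knocked to (0.376,-0.479), and the centre one (405,237). The bar cartons are at (228,235), (578,195) and (678,155). All five lie clear on the counter. I'll put the ring at centre into the tray first.

```bash
python3 -m crank '[{"jaw":1,"dx":-0.07,"dy":0,"dz":0.085,"spin":-45.9},{"jaw":1,"dx":-0.07,"dy":0,"dz":0.085,"spin":-45.9},{"jaw":1,"dx":-0.07,"dy":0,"dz":0.085,"spin":-45.9},{"jaw":1,"dx":-0.07,"dy":0,"dz":0.085,"spin":-45.9},{"jaw":1,"dx":-0.07,"dy":0,"dz":0.085,"spin":-45.9}]' 15
python3 - <<'E'
from h import *
plan([(.581,-.083,.013,56.7),(.581,-.083,.083,56.7),(.427,-.015,.083,90),(.427,-.015,.018,90)])
E
```

```text
t: 18.18
tool_pos: [0.5828, -0.0821, 0.1959]
tcp_rot: [-90.0, -0.0, 56.8]
ft_force: [-0.1, -0.3, 0.1]
width: 0.0927
(0.581, -0.083, 0.013, 56.7) dx -0.002 dy 0.183 dz 0.001 spin 0.1
(0.581, -0.083, 0.083, 56.7) dx 0.000 dy -0.070 dz 0.000 spin -0.0
(0.427, -0.015, 0.083, 90) dx -0.028 dy -0.000 dz 0.166 spin -33.3
(0.427, -0.015, 0.018, 90) dx 0.000 dy 0.065 dz 0.000 spin 0.0
```

```bash
python3 -m crank '[{"jaw":1,"dx":-0.002,"dy":0.06,"dz":0,"spin":0},{"jaw":1,"dx":-0.002,"dy":0.12,"dz":0,"spin":0},{"jaw":1,"dx":-0.002,"dy":0.165,"dz":0,"spin":0},{"jaw":1,"dx":-0.002,"dy":0.183,"dz":0,"spin":0},{"jaw":1,"dx":-0.002,"dy":0.183,"dz":0,"spin":0}]'
python3 -m crank '[{"jaw":-0.4,"dx":0,"dy":0,"dz":0,"spin":0},{"jaw":-0.4,"dx":0,"dy":0,"dz":0,"spin":0},{"jaw":-0.4,"dx":0,"dy":0,"dz":0,"spin":0},{"jaw":-0.4,"dx":0,"dy":0,"dz":0,"spin":0},{"jaw":-0.4,"dx":0,"dy":-0.07,"dz":0,"spin":0}]'
python3 -m crank '[{"jaw":-0.4,"dx":-0.007,"dy":0,"dz":0.04,"spin":-8},{"jaw":-0.4,"dx":-0.014,"dy":0,"dz":0.08,"spin":-16},{"jaw":-0.4,"dx":-0.021,"dy":0,"dz":0.12,"spin":-24},{"jaw":-0.4,"dx":-0.028,"dy":0,"dz":0.166,"spin":-33.3},{"jaw":-0.4,"dx":-0.028,"dy":0,"dz":0.166,"spin":-33.3}]'
python3 - <<'E'
from h import *
print(ctrl.state()["width"]); plan([(.427,-.015,.017,90)])
E
```

```text
t: 18.8
tool_pos: [0.5816, -0.0844, 0.012]
tcp_rot: [-89.9, 0.0, 56.7]
ft_force: [0.6, -0.2, 0.5]
width: 0.094
t: 19.42
tool_pos: [0.5767, -0.0838, 0.0685]
tcp_rot: [-89.2, 0.3, 56.7]
ft_force: [0.8, -0.1, -2.4]
width: 0.0541
t: 20.05
tool_pos: [0.4245, -0.0159, 0.0737]
tcp_rot: [-89.8, -0.0, 90.0]
ft_force: [-0.1, -0.1, -1.9]
width: 0.0539
0.05388837295505774
(0.427, -0.015, 0.017, 90) dx 0.001 dy 0.057 dz -0.003 spin 0.0
```

```bash
python3 -m crank '[{"jaw":-0.4,"dx":0,"dy":0.03,"dz":-0.003,"spin":0},{"jaw":-0.4,"dx":0,"dy":0.05,"dz":-0.003,"spin":0},{"jaw":-0.4,"dx":0,"dy":0.06,"dz":-0.003,"spin":0},{"jaw":-0.4,"dx":0,"dy":0.06,"dz":-0.003,"spin":0},{"jaw":-0.4,"dx":0,"dy":0.06,"dz":-0.003,"spin":0}]'
```

```text
t: 20.68
tool_pos: [0.4346, -0.0175, 0.0178]
tcp_rot: [-90.4, 0.0, 89.9]
ft_force: [0.2, 2.0, 8.5]
width: 0.0539
```

```bash
python3 -m crank '[{"jaw":0.49,"dx":0,"dy":0,"dz":0,"spin":0},{"jaw":0.49,"dx":0,"dy":0,"dz":0,"spin":0},{"jaw":0.49,"dx":0,"dy":-0.06,"dz":0,"spin":0},{"jaw":0.49,"dx":0,"dy":-0.12,"dz":0,"spin":0},{"jaw":1,"dx":0,"dy":-0.17,"dz":0,"spin":0}]'
python3 - <<'E'
from h import *
c=optics.read_camera("top");P=cloud(c)
for b in blobs(c,P,.04,.12,100): 
    if min(b["col"])>100: print(b)
plan([(.376,-.479,.2,124.3),(.376,-.479,.013,124.3)])
print(ctrl.state()["joints"])
E
```

```text
t: 21.3
tool_pos: [0.4312, -0.0173, 0.187]
tcp_rot: [-90.1, 0.0, 89.9]
ft_force: [0.6, -0.0, -0.2]
width: 0.0768
{'px': [255, 223], 'xy': [0.615, 0.126], 'size': [56.0, 100.0], 'ang': 10.6, 'z': 0.054, 'col': [170, 168, 159]}
{'px': [205, 247], 'xy': [0.562, 0.234], 'size': [56.0, 101.0], 'ang': 89.6, 'z': 0.055, 'col': [165, 164, 155]}
{'px': [440, 279], 'xy': [0.486, -0.269], 'size': [56.0, 101.0], 'ang': 84.1, 'z': 0.054, 'col': [166, 165, 156]}
{'px': [172, 309], 'xy': [0.431, 0.3], 'size': [236.0, 93.0], 'ang': 82.6, 'z': 0.045, 'col': [160, 169, 167]}
{'px': [541, 329], 'xy': [0.376, -0.479], 'size': [101.0, 57.0], 'ang': 33.6, 'z': 0.054, 'col': [159, 159, 150]}
{'px': [261, 325], 'xy': [0.396, 0.111], 'size': [36.0, 53.0], 'ang': 80.5, 'z': 0.075, 'col': [200, 191, 188]}
{'px': [321, 324], 'xy': [0.397, -0.015], 'size': [52.0, 24.0], 'ang': 89.4, 'z': 0.058, 'col': [137, 127, 111]}
{'px': [483, 345], 'xy': [0.346, -0.347], 'size': [42.0, 44.0], 'ang': 22.2, 'z': 0.068, 'col': [168, 165, 166]}
(0.376, -0.479, 0.2, 124.3) dx -0.461 dy -0.006 dz 0.058 spin -34.4
(0.376, -0.479, 0.013, 124.3) dx 0.000 dy 0.187 dz -0.000 spin -0.0
[-9.82294410e+00 -1.04016948e+01  9.45447234e+01 -1.69515967e-02
  9.50600872e+01 -9.97604719e+01]
```

```bash
python3 -m crank '[{"jaw":1,"dx":-0.2,"dy":0,"dz":0,"spin":52},{"jaw":1,"dx":-0.2,"dy":0,"dz":0,"spin":52},{"jaw":1,"dx":-0.2,"dy":0,"dz":0,"spin":52},{"jaw":1,"dx":-0.2,"dy":0,"dz":0,"spin":52},{"jaw":1,"dx":-0.2,"dy":0,"dz":0,"spin":52}]'
python3 - <<'E'
from h import *
plan([(.376,-.479,.2,-56.2)])
E
```

```text
t: 21.98
tool_pos: [0.4304, -0.2189, 0.1838]
tcp_rot: [-89.9, 0.0, 37.5]
ft_force: [0.3, 0.7, 0.4]
width: 0.0938
(0.376, -0.479, 0.2, -56.2) dx -0.201 dy -0.016 dz -0.173 spin 93.7
```

```bash
python3 -m crank '[{"jaw":1,"dx":-0.2,"dy":-0.016,"dz":-0.172,"spin":53},{"jaw":1,"dx":-0.2,"dy":-0.016,"dz":-0.172,"spin":53},{"jaw":1,"dx":-0.2,"dy":-0.016,"dz":-0.172,"spin":53},{"jaw":1,"dx":-0.2,"dy":-0.016,"dz":-0.172,"spin":53},{"jaw":1,"dx":-0.2,"dy":-0.016,"dz":-0.172,"spin":53}]'
python3 -m crank '[{"jaw":1,"dx":0,"dy":0,"dz":0,"spin":40.7},{"jaw":1,"dx":0,"dy":0,"dz":0,"spin":40.7},{"jaw":1,"dx":0,"dy":0,"dz":0,"spin":40.7},{"jaw":1,"dx":0,"dy":0,"dz":0,"spin":40.7}]'
python3 - <<'E'
from h import *
plan([(.376,-.479,.013,-56.2),(.376,-.479,.083,-56.2),(.427,-.127,.083,-90)])
c=optics.read_camera("top");P=cloud(c)
for b in blobs(c,P,.04,.12,100): 
    if min(b["col"])>100 and b["xy"][0]<.5: print(b)
E
```

```text
t: 22.6
tool_pos: [0.3771, -0.4794, 0.1991]
tcp_rot: [-90.0, 0.1, -15.6]
ft_force: [0.5, -0.6, 0.2]
width: 0.0936
t: 23.1
tool_pos: [0.3787, -0.4759, 0.1998]
tcp_rot: [-90.0, 0.1, -56.1]
ft_force: [1.1, -0.0, -0.4]
width: 0.0939
(0.376, -0.479, 0.013, -56.2) dx 0.001 dy 0.187 dz -0.004 spin 0.1
(0.376, -0.479, 0.083, -56.2) dx 0.000 dy -0.070 dz 0.000 spin -0.0
(0.427, -0.127, 0.083, -90) dx -0.264 dy -0.000 dz 0.238 spin 33.8
{'px': [441, 279], 'xy': [0.486, -0.269], 'size': [56.0, 101.0], 'ang': 83.7, 'z': 0.054, 'col': [158, 157, 148]}
{'px': [172, 309], 'xy': [0.431, 0.301], 'size': [236.0, 93.0], 'ang': 82.5, 'z': 0.045, 'col': [154, 162, 160]}
{'px': [322, 305], 'xy': [0.435, -0.016], 'size': [53.0, 100.0], 'ang': 89.2, 'z': 0.058, 'col': [167, 165, 155]}
{'px': [539, 328], 'xy': [0.377, -0.479], 'size': [101.0, 57.0], 'ang': 34.1, 'z': 0.054, 'col': [103, 111, 112]}
{'px': [264, 325], 'xy': [0.396, 0.104], 'size': [52.0, 50.0], 'ang': 33.5, 'z': 0.075, 'col': [180, 174, 172]}
{'px': [483, 345], 'xy': [0.346, -0.347], 'size': [42.0, 41.0], 'ang': 8.2, 'z': 0.068, 'col': [111, 127, 140]}
```

```bash
python3 -m crank '[{"jaw":1,"dx":0.001,"dy":0.06,"dz":-0.004,"spin":0},{"jaw":1,"dx":0.001,"dy":0.12,"dz":-0.004,"spin":0},{"jaw":1,"dx":0.001,"dy":0.165,"dz":-0.004,"spin":0},{"jaw":1,"dx":0.001,"dy":0.187,"dz":-0.004,"spin":0},{"jaw":1,"dx":0.001,"dy":0.187,"dz":-0.004,"spin":0}]'
python3 -m crank '[{"jaw":-0.4,"dx":0,"dy":0,"dz":0,"spin":0},{"jaw":-0.4,"dx":0,"dy":0,"dz":0,"spin":0},{"jaw":-0.4,"dx":0,"dy":0,"dz":0,"spin":0},{"jaw":-0.4,"dx":0,"dy":0,"dz":0,"spin":0},{"jaw":-0.4,"dx":0,"dy":-0.05,"dz":0,"spin":0}]'
python3 -m crank '[{"jaw":-0.4,"dx":0,"dy":-0.04,"dz":0,"spin":0},{"jaw":-0.4,"dx":0,"dy":-0.07,"dz":0,"spin":0},{"jaw":-0.4,"dx":0,"dy":-0.07,"dz":0,"spin":0},{"jaw":-0.4,"dx":-0.04,"dy":-0.07,"dz":0.036,"spin":0},{"jaw":-0.4,"dx":-0.08,"dy":-0.07,"dz":0.072,"spin":0}]'
python3 - <<'E'
from h import *
plan([(.427,-.127,.13,-90)])
E
```

```text
t: 23.78
tool_pos: [0.3748, -0.477, 0.0106]
tcp_rot: [-90.0, 0.4, -55.7]
ft_force: [-0.5, 0.1, -0.1]
width: 0.0939
t: 24.4
tool_pos: [0.3738, -0.4751, 0.0587]
tcp_rot: [-90.0, 0.7, -55.7]
ft_force: [0.2, -0.0, -2.5]
width: 0.0541
t: 25.02
tool_pos: [0.3896, -0.3701, 0.1308]
tcp_rot: [-90.0, 0.3, -55.8]
ft_force: [1.4, 0.1, -1.8]
width: 0.0537
(0.427, -0.127, 0.13, -90) dx -0.180 dy 0.001 dz 0.168 spin 34.2
```

```bash
python3 -m crank '[{"jaw":-0.4,"dx":-0.036,"dy":0,"dz":0.033,"spin":7},{"jaw":-0.4,"dx":-0.072,"dy":0,"dz":0.067,"spin":14},{"jaw":-0.4,"dx":-0.108,"dy":0,"dz":0.1,"spin":21},{"jaw":-0.4,"dx":-0.144,"dy":0,"dz":0.134,"spin":28},{"jaw":-0.4,"dx":-0.18,"dy":0,"dz":0.165,"spin":34.2}]'
python3 -m crank '[{"jaw":-0.4,"dx":0,"dy":0,"dz":0,"spin":0},{"jaw":-0.4,"dx":0,"dy":0,"dz":0,"spin":0},{"jaw":-0.4,"dx":0,"dy":0.03,"dz":0,"spin":0},{"jaw":-0.4,"dx":0,"dy":0.06,"dz":0,"spin":0},{"jaw":-0.4,"dx":0,"dy":0.06,"dz":0,"spin":0}]'
python3 - <<'E'
from h import *
plan([(.432,-.127,.017,-90)])
E
```

```text
t: 25.65
tool_pos: [0.4244, -0.1283, 0.1313]
tcp_rot: [-90.2, 0.1, -90.1]
ft_force: [0.4, 0.3, -3.0]
width: 0.0539
t: 26.28
tool_pos: [0.4229, -0.1307, 0.0707]
tcp_rot: [-90.4, 0.2, -90.0]
ft_force: [-0.7, -0.0, -3.3]
width: 0.0541
(0.432, -0.127, 0.017, -90) dx -0.004 dy 0.054 dz 0.009 spin -0.0
```

```bash
python3 -m crank '[{"jaw":-0.4,"dx":-0.003,"dy":0.03,"dz":0.008,"spin":0},{"jaw":-0.4,"dx":-0.003,"dy":0.05,"dz":0.008,"spin":0},{"jaw":-0.4,"dx":-0.003,"dy":0.056,"dz":0.008,"spin":0},{"jaw":-0.4,"dx":-0.003,"dy":0.056,"dz":0.008,"spin":0},{"jaw":-0.4,"dx":-0.003,"dy":0.056,"dz":0.008,"spin":0}]'
python3 -m crank '[{"jaw":0.49,"dx":0,"dy":0,"dz":0,"spin":0},{"jaw":0.49,"dx":0,"dy":0,"dz":0,"spin":0},{"jaw":0.49,"dx":0,"dy":-0.06,"dz":0,"spin":0},{"jaw":0.49,"dx":0,"dy":-0.12,"dz":0,"spin":0},{"jaw":1,"dx":0,"dy":-0.17,"dz":0,"spin":0}]'
python3 - <<'E'
from h import *
plan([(.447,-.266,.2,-96)])
E
```

```text
t: 26.9
tool_pos: [0.4353, -0.1288, 0.0216]
tcp_rot: [-89.8, -0.1, -90.0]
ft_force: [-3.0, 1.2, 8.7]
width: 0.0535
t: 27.52
tool_pos: [0.434, -0.128, 0.1907]
tcp_rot: [-89.9, -0.1, -90.0]
ft_force: [0.4, -0.6, 0.2]
width: 0.0768
(0.447, -0.266, 0.2, -96) dx 0.138 dy -0.009 dz 0.013 spin 6.0
```

```bash
python3 -m crank '[{"jaw":1,"dx":0.14,"dy":0,"dz":0.016,"spin":6},{"jaw":1,"dx":0.14,"dy":0,"dz":0.016,"spin":6},{"jaw":1,"dx":0.14,"dy":0,"dz":0.016,"spin":6},{"jaw":1,"dx":0.14,"dy":0,"dz":0.016,"spin":6}]' 4
python3 - <<'E'
from h import *
plan([(.450,-.265,.01,-96)])
c=optics.read_camera("top");P=cloud(c)
for b in blobs(c,P,.04,.12,100): 
    if min(b["col"])>100 and b["xy"][0]<.53: print(b)
E
```

```text
t: 28.02
tool_pos: [0.4495, -0.2679, 0.1874]
tcp_rot: [-90.1, 0.1, -96.0]
ft_force: [0.3, -0.1, -0.7]
width: 0.0938
(0.45, -0.265, 0.01, -96) dx -0.003 dy 0.177 dz 0.000 spin -0.0
{'px': [172, 309], 'xy': [0.431, 0.3], 'size': [237.0, 93.0], 'ang': 82.5, 'z': 0.045, 'col': [166, 175, 173]}
{'px': [322, 305], 'xy': [0.435, -0.016], 'size': [52.0, 100.0], 'ang': 89.2, 'z': 0.058, 'col': [180, 178, 167]}
{'px': [375, 305], 'xy': [0.433, -0.127], 'size': [100.0, 55.0], 'ang': 0.0, 'z': 0.057, 'col': [174, 172, 162]}
{'px': [264, 325], 'xy': [0.396, 0.104], 'size': [48.0, 52.0], 'ang': 89.0, 'z': 0.075, 'col': [195, 188, 185]}
{'px': [483, 345], 'xy': [0.345, -0.347], 'size': [41.0, 43.0], 'ang': 37.6, 'z': 0.068, 'col': [172, 172, 173]}
```

```bash
python3 -m crank '[{"jaw":1,"dx":-0.003,"dy":0.06,"dz":0,"spin":0},{"jaw":1,"dx":-0.003,"dy":0.12,"dz":0,"spin":0},{"jaw":1,"dx":-0.003,"dy":0.16,"dz":0,"spin":0},{"jaw":1,"dx":-0.003,"dy":0.177,"dz":0,"spin":0},{"jaw":1,"dx":-0.003,"dy":0.177,"dz":0,"spin":0}]' 4
python3 -m crank '[{"jaw":-0.4,"dx":0,"dy":0,"dz":0,"spin":0},{"jaw":-0.4,"dx":0,"dy":0,"dz":0,"spin":0},{"jaw":-0.4,"dx":0,"dy":0,"dz":0,"spin":0},{"jaw":-0.4,"dx":0,"dy":0,"dz":0,"spin":0},{"jaw":-0.4,"dx":0,"dy":-0.02,"dz":0,"spin":0}]'
python3 -m crank '[{"jaw":-0.4,"dx":0,"dy":-0.02,"dz":0.01,"spin":0},{"jaw":-0.4,"dx":0,"dy":-0.04,"dz":0.025,"spin":0},{"jaw":-0.4,"dx":0,"dy":-0.06,"dz":0.04,"spin":0},{"jaw":-0.4,"dx":0,"dy":-0.08,"dz":0.05,"spin":0},{"jaw":-0.4,"dx":0,"dy":-0.10,"dz":0.05,"spin":0}]'
python3 -m crank '[{"jaw":-0.4,"dx":0,"dy":0,"dz":0,"spin":0},{"jaw":-0.4,"dx":0,"dy":0,"dz":0,"spin":0},{"jaw":-0.4,"dx":0,"dy":0,"dz":0,"spin":0},{"jaw":-0.4,"dx":0,"dy":0,"dz":0,"spin":0}]'
python3 - <<'E'
from h import *
s=optics.read_camera("scene"); cv2.imwrite("pics/s3.png",cv2.resize(s["pixels"][60:320,40:420],None,fx=2,fy=2,interpolation=cv2.INTER_CUBIC))
E
```

```text
t: 28.7
tool_pos: [0.45, -0.2633, 0.0107]
tcp_rot: [-90.1, 0.0, -95.9]
ft_force: [0.3, -0.4, 1.3]
width: 0.0937
t: 29.32
tool_pos: [0.4485, -0.2635, 0.0292]
tcp_rot: [-90.2, 0.1, -95.9]
ft_force: [0.2, 0.4, -1.9]
width: 0.0538
t: 29.95
tool_pos: [0.4999, -0.2694, 0.1307]
tcp_rot: [-90.1, 0.0, -95.9]
ft_force: [0.0, 0.1, -2.0]
width: 0.0544
t: 30.45
tool_pos: [0.4993, -0.2694, 0.13]
tcp_rot: [-90.1, 0.0, -95.9]
ft_force: [-0.1, 0.1, -2.0]
width: 0.054
```

View pics/s3.png

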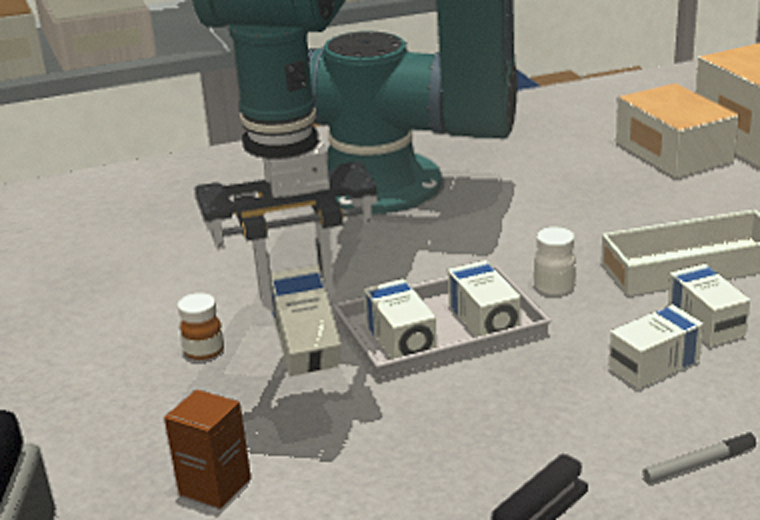

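The view shows both ring cartons flat in the tray with rings at about (415,338) and (500,320). The bar carton is held by its top end and hangs only partly swung down. I'll relax the grip and measure the tilt.

```bash
python3 -m crank '[{"jaw":-0.4,"dx":0,"dy":0,"dz":0,"spin":0},{"jaw":-0.4,"dx":0,"dy":0,"dz":0,"spin":0}]' 3
cat >> h.py <<'E'
def tilt(u):
    """scene points around the held carton, in the plane of unit u (towards base) and z, relative to grasp point"""
    s=optics.read_camera("scene"); P=cloud(s).reshape(-1,3); p,r=pose(); g=p+[0,0,.019]
    u=np.array(u)/np.hypot(*u); d=P-g; a=d[:,:2]@u; b=d[:,:2]@np.array([-u[1],u[0]]); 
    m=(abs(b)<.02)&(abs(a)<.13)&(d[:,2]>-.12)&(d[:,2]<.03)&(P[:,2]>.012)
    q=np.stack([a[m],d[m,2]],1)*1000; br=s["pixels"].reshape(-1,3)[m].mean(1); q=q[br>70]
    r=cv2.minAreaRect(q.astype(np.float32)); print("n",len(q),"rect",np.round(r[0]),np.round(r[1]),round(r[2],1),"amax",q[:,0].max().round(),"zmin",q[:,1].min().round())
E
python3 - <<'E'
from h import *
tilt((.9945,-.105))
E
```

```text
t: 30.75
tool_pos: [0.4998, -0.2697, 0.131]
tcp_rot: [-90.0, -0.0, -95.9]
ft_force: [0.4, 0.6, -1.5]
width: 0.054
n 870 rect [ 41. -25.] [ 53. 113.] 22.6 amax 77.0 zmin -87.0
```

```bash
python3 -m crank '[{"jaw":-0.4,"dx":0,"dy":0.03,"dz":0,"spin":0},{"jaw":-0.4,"dx":0,"dy":0.055,"dz":0,"spin":0},{"jaw":-0.4,"dx":0,"dy":0.068,"dz":0,"spin":0},{"jaw":-0.4,"dx":0,"dy":0.068,"dz":0,"spin":0}]'
python3 -m crank '[{"jaw":-0.4,"dx":0,"dy":-0.003,"dz":0.012,"spin":0},{"jaw":-0.4,"dx":0,"dy":-0.005,"dz":0.025,"spin":0},{"jaw":-0.4,"dx":0,"dy":-0.006,"dz":0.038,"spin":0},{"jaw":-0.4,"dx":0,"dy":-0.005,"dz":0.052,"spin":0},{"jaw":-0.4,"dx":0,"dy":-0.003,"dz":0.065,"spin":0}]'
python3 -m crank '[{"jaw":-0.4,"dx":0,"dy":0,"dz":0,"spin":0},{"jaw":-0.4,"dx":0,"dy":0,"dz":0,"spin":0}]'
python3 - <<'E'
from h import *
tilt((.9945,-.105))
s=optics.read_camera("scene"); cv2.imwrite("pics/s4.png",cv2.resize(s["pixels"][130:310,90:330],None,fx=2,fy=2,interpolation=cv2.INTER_CUBIC))
E
```

```text
t: 31.3
tool_pos: [0.4997, -0.2696, 0.0625]
tcp_rot: [-90.0, 0.0, -95.9]
ft_force: [0.6, 0.8, -2.2]
width: 0.054
t: 31.92
tool_pos: [0.5657, -0.2765, 0.0658]
tcp_rot: [-90.0, -0.0, -95.9]
ft_force: [-0.2, -0.5, -2.0]
width: 0.0542
t: 32.17
tool_pos: [0.5642, -0.2763, 0.0655]
tcp_rot: [-90.1, 0.0, -95.9]
ft_force: [0.8, 0.3, -1.8]
width: 0.0537
n 800 rect [ 34. -15.] [ 43. 107.] 29.0 amax 72.0 zmin -72.0
```

View pics/s4.png

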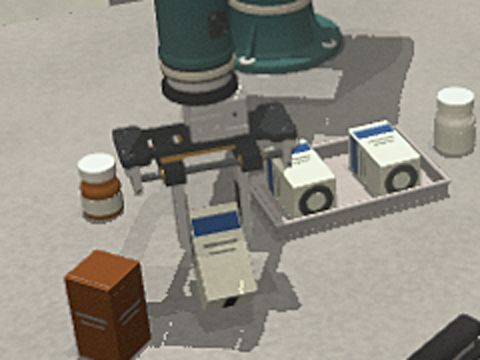

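The carton is still tilted, roughly 45°. The wrist carries its full weight of 2 N, so the base never touched. I'll back off, go lower until it touches, then repeat.

```bash
python3 -m crank '[{"jaw":-0.4,"dx":0,"dy":0,"dz":-0.03,"spin":0},{"jaw":-0.4,"dx":0,"dy":0.006,"dz":-0.05,"spin":0},{"jaw":-0.4,"dx":0,"dy":0.006,"dz":-0.05,"spin":0}]'
for i in 1 2; do python3 -m crank '[{"jaw":-0.4,"dx":0,"dy":0.003,"dz":0,"spin":0},{"jaw":-0.4,"dx":0,"dy":0.003,"dz":0,"spin":0},{"jaw":-0.4,"dx":0,"dy":0.003,"dz":0,"spin":0}]' | grep -E "pos|force"; done
```

```text
t: 32.65
tool_pos: [0.5133, -0.2712, 0.0604]
tcp_rot: [-90.1, -0.0, -96.0]
ft_force: [-1.3, 0.7, 0.6]
width: 0.054
tool_pos: [0.5155, -0.2715, 0.0576]
ft_force: [-2.3, -0.3, 3.6]
tool_pos: [0.5147, -0.2713, 0.0535]
ft_force: [-0.9, -0.6, 1.2]
```

```bash
python3 -m crank '[{"jaw":-0.4,"dx":0,"dy":-0.003,"dz":0.01,"spin":0},{"jaw":-0.4,"dx":0,"dy":-0.0075,"dz":0.019,"spin":0},{"jaw":-0.4,"dx":0,"dy":-0.011,"dz":0.030,"spin":0},{"jaw":-0.4,"dx":0,"dy":-0.014,"dz":0.042,"spin":0}]'
python3 -m crank '[{"jaw":-0.4,"dx":0,"dy":-0.0005,"dz":0.012,"spin":0},{"jaw":-0.4,"dx":0,"dy":0,"dz":0.023,"spin":0},{"jaw":-0.4,"dx":0,"dy":0.001,"dz":0.032,"spin":0},{"jaw":-0.4,"dx":0,"dy":0.003,"dz":0.04,"spin":0},{"jaw":-0.4,"dx":0,"dy":0.003,"dz":0.04,"spin":0}]'
python3 - <<'E'
from h import *
tilt((.9945,-.105))
s=optics.read_camera("scene"); cv2.imwrite("pics/s5.png",cv2.resize(s["pixels"][130:310,90:330],None,fx=2,fy=2,interpolation=cv2.INTER_CUBIC))
E
```

```text
t: 33.9
tool_pos: [0.5576, -0.2755, 0.0679]
tcp_rot: [-90.0, 0.0, -95.9]
ft_force: [-0.4, -0.8, -1.9]
width: 0.0542
t: 34.52
tool_pos: [0.5965, -0.2796, 0.0644]
tcp_rot: [-90.0, 0.0, -95.9]
ft_force: [0.6, -0.0, -1.9]
width: 0.0539
n 808 rect [ 27. -12.] [ 46. 110.] 27.0 amax 64.0 zmin -72.0
```

View pics/s5.png

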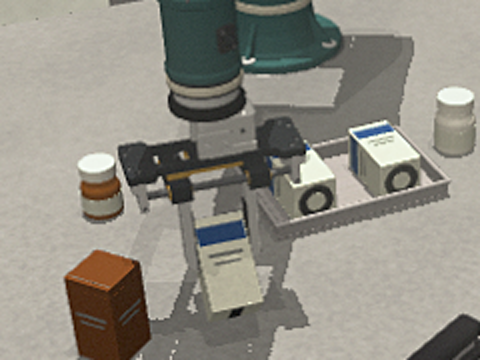

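```bash
python3 -m crank '[{"jaw":-0.4,"dx":0,"dy":0.002,"dz":0.01,"spin":0},{"jaw":-0.4,"dx":0,"dy":0.003,"dz":0.02,"spin":0},{"jaw":-0.4,"dx":0,"dy":0.002,"dz":0.03,"spin":0},{"jaw":-0.4,"dx":0,"dy":0.002,"dz":0.04,"spin":0},{"jaw":-0.4,"dx":0,"dy":0.002,"dz":0.05,"spin":0}]'
python3 - <<'E'
from h import *
tilt((.9945,-.105))
E
```

```text
t: 35.25
tool_pos: [0.6469, -0.285, 0.063]
tcp_rot: [-90.0, -0.0, -95.9]
ft_force: [-0.2, -0.3, -2.1]
width: 0.0538
n 867 rect [ 43. -40.] [ 61. 173.] 56.4 amax 130.0 zmin -69.0
```

```bash
python3 -m crank '[{"jaw":-0.4,"dx":0,"dy":-0.02,"dz":0,"spin":0},{"jaw":-0.4,"dx":0,"dy":-0.02,"dz":-0.04,"spin":0},{"jaw":-0.4,"dx":0,"dy":-0.02,"dz":-0.08,"spin":0},{"jaw":-0.4,"dx":0,"dy":-0.02,"dz":-0.1,"spin":0},{"jaw":-0.4,"dx":0,"dy":0,"dz":-0.1,"spin":0}]'
python3 -m crank '[{"jaw":-0.4,"dx":0,"dy":0.004,"dz":0,"spin":0},{"jaw":-0.4,"dx":0,"dy":0.005,"dz":0.008,"spin":0},{"jaw":-0.4,"dx":0,"dy":0.005,"dz":0.016,"spin":0}]'
python3 -m crank '[{"jaw":-0.4,"dx":0,"dy":0,"dz":0.01,"spin":0},{"jaw":-0.4,"dx":0,"dy":0,"dz":0.02,"spin":0},{"jaw":-0.4,"dx":0,"dy":0,"dz":0.03,"spin":0}]'
python3 - <<'E'
from h import *
tilt((.9945,-.105))
E
```

```text
t: 35.92
tool_pos: [0.547, -0.2759, 0.0675]
tcp_rot: [-89.6, -0.2, -96.0]
ft_force: [0.6, -0.4, -2.2]
width: 0.0541
t: 36.3
tool_pos: [0.5639, -0.2766, 0.059]
tcp_rot: [-89.9, -0.0, -95.9]
ft_force: [0.2, 0.3, -2.0]
width: 0.054
t: 36.67
tool_pos: [0.5933, -0.2793, 0.058]
tcp_rot: [-90.0, -0.0, -95.9]
ft_force: [-0.2, -0.3, -0.2]
width: 0.0539
n 792 rect [26. -9.] [ 39. 106.] 30.4 amax 63.0 zmin -65.0
```

```bash
python3 -m crank '[{"jaw":-0.4,"dx":0,"dy":0.003,"dz":0.008,"spin":0},{"jaw":-0.4,"dx":0,"dy":0.003,"dz":0.016,"spin":0},{"jaw":-0.4,"dx":0,"dy":0.002,"dz":0.024,"spin":0},{"jaw":-0.4,"dx":0,"dy":0.001,"dz":0.032,"spin":0},{"jaw":-0.4,"dx":0,"dy":0,"dz":0.042,"spin":0}]'
python3 - <<'E'
from h import *
tilt((.9945,-.105))
s=optics.read_camera("scene"); cv2.imwrite("pics/s6.png",cv2.resize(s["pixels"][130:310,90:330],None,fx=2,fy=2,interpolation=cv2.INTER_CUBIC))
E
```

```text
t: 37.35
tool_pos: [0.6344, -0.2837, 0.0571]
tcp_rot: [-90.0, 0.0, -95.9]
ft_force: [0.5, 0.3, -1.8]
width: 0.0542
n 751 rect [ 37. -25.] [ 49. 191.] 56.8 amax 130.0 zmin -57.0
```

View pics/s6.png

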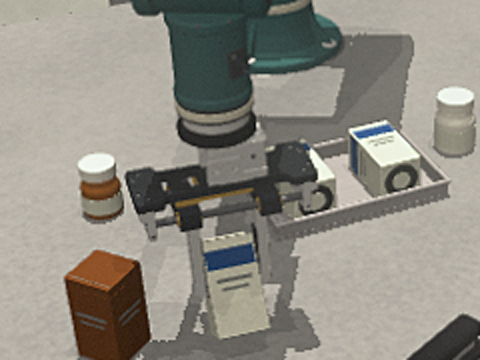

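The carton looks within about 20-25° of upright now, since its base face is no longer visible. I'll measure the front-face slope numerically.

```bash
cat >> h.py <<'E'
def face(u):
    """lean of the front face (towards u) from vertical, deg; positive = top back"""
    s=optics.read_camera("scene"); P=cloud(s).reshape(-1,3); p,r=pose(); g=p+[0,0,.019]
    u=np.array(u)/np.hypot(*u); d=P-g; a=d[:,:2]@u*1000; b=d[:,:2]@np.array([-u[1],u[0]])*1000; z=P[:,2]*1000
    m=(abs(b)<18)&(a>-10)&(a<75)&(z>12)&(z<115); prof=[]
    for z0 in range(12,115,6):
        k=m&(z>=z0)&(z<z0+6)
        if k.sum()>5: prof.append((z0+3,np.percentile(a[k],75)))
    q=np.array(prof); print(q.round().astype(int).tolist())
    q=q[(q[:,0]>20)&(q[:,0]<75)]; print("lean deg",np.degrees(np.arctan(-np.polyfit(q[:,0],q[:,1],1)[0])).round(1))
E
python3 -m crank '[{"jaw":-0.4,"dx":0,"dy":0.004,"dz":0.006,"spin":0},{"jaw":-0.4,"dx":0,"dy":0.004,"dz":0.012,"spin":0},{"jaw":-0.4,"dx":0,"dy":0.004,"dz":0.018,"spin":0}]'
python3 - <<'E'
from h import *
face((.9945,-.105))
E
```

```text
t: 37.83
tool_pos: [0.652, -0.2856, 0.0537]
tcp_rot: [-90.0, -0.0, -95.9]
ft_force: [-1.1, -0.3, -0.6]
width: 0.054
[[21, 32], [27, 31], [33, 30], [39, 26], [45, 24], [51, 21], [57, 19], [63, 16], [69, 14], [75, 11], [81, 9], [87, 7], [93, 4], [99, 2], [105, -1], [111, -3]]
lean deg 22.2
```

```bash
python3 -m crank '[{"jaw":-0.4,"dx":0,"dy":0.003,"dz":0.005,"spin":0},{"jaw":-0.4,"dx":0,"dy":0.003,"dz":0.01,"spin":0},{"jaw":-0.4,"dx":0,"dy":0.003,"dz":0.015,"spin":0},{"jaw":-0.4,"dx":0,"dy":0.003,"dz":0.02,"spin":0}]'
python3 - <<'E'
from h import *
face((.9945,-.105))
E
```

```text
t: 38.38
tool_pos: [0.6721, -0.2875, 0.0505]
tcp_rot: [-90.0, 0.0, -95.9]
ft_force: [0.7, 0.9, -1.3]
width: 0.054
[[15, 24], [21, 24], [27, 21], [33, 21], [39, 19], [45, 16], [51, 15], [57, 13], [63, 12], [69, 11], [75, 9], [81, 7], [87, 6], [93, 4], [99, 2], [105, 0], [111, 0]]
lean deg 15.4
```

```bash
python3 -m crank '[{"jaw":0.3,"dx":0,"dy":0,"dz":0,"spin":0},{"jaw":0.3,"dx":0,"dy":0,"dz":0,"spin":0},{"jaw":0.3,"dx":0,"dy":0,"dz":0,"spin":0},{"jaw":0.3,"dx":0,"dy":0,"dz":0,"spin":0},{"jaw":0.3,"dx":0,"dy":0,"dz":0,"spin":0}]'
python3 - <<'E'
from h import *
face((.9945,-.105))
E
```

```text
t: 39.05
tool_pos: [0.6719, -0.2876, 0.0511]
tcp_rot: [-90.0, -0.0, -95.9]
ft_force: [0.0, -0.7, -0.4]
width: 0.0608
[[15, 30], [21, 28], [27, 29], [33, 29], [39, 28], [45, 30], [51, 29], [57, 29], [63, 30], [69, 29], [75, 29], [81, 28], [87, 28], [93, 28], [99, 21]]
lean deg -1.0
```

```bash
python3 -m crank '[{"jaw":0.3,"dx":0,"dy":-0.01,"dz":0.002,"spin":0},{"jaw":0.3,"dx":0,"dy":-0.01,"dz":0.002,"spin":0},{"jaw":-0.4,"dx":0,"dy":-0.01,"dz":0.002,"spin":0},{"jaw":-0.4,"dx":0,"dy":-0.01,"dz":0.002,"spin":0},{"jaw":-0.4,"dx":0,"dy":-0.01,"dz":0.002,"spin":0}]' 15
python3 -m crank '[{"jaw":-0.4,"dx":0,"dy":-0.03,"dz":0,"spin":0},{"jaw":-0.4,"dx":0,"dy":-0.07,"dz":0,"spin":0},{"jaw":-0.4,"dx":0,"dy":-0.1,"dz":0,"spin":0},{"jaw":-0.4,"dx":0,"dy":-0.1,"dz":0,"spin":0}]'
python3 - <<'E'
from h import *
face((.9945,-.105))
plan([(.54,-.03,.16,-50),(.421,.226,.16,-7.4)])
E
```

```text
t: 39.72
tool_pos: [0.6742, -0.2878, 0.0614]
tcp_rot: [-90.0, -0.0, -95.9]
ft_force: [-0.6, -0.3, 2.2]
width: 0.0539
t: 40.22
tool_pos: [0.6751, -0.2884, 0.1639]
tcp_rot: [-89.7, -0.1, -95.9]
ft_force: [0.0, -0.8, -2.9]
width: 0.0539
[[105, 27], [111, 27], [117, 26]]Traceback (most recent call last):
  File "<stdin>", line 2, in <module>
  File "h.py", line 42, in face
    q=q[(q[:,0]>20)&(q[:,0]<75)]; print("lean deg",np.degrees(np.arctan(-np.polyfit(q[:,0],q[:,1],1)[0])).round(1))
                                                                         ~~~~~~~~~~^^^^^^^^^^^^^^^^^
    raise TypeError("expected non-empty vector for x")
TypeError: expected non-empty vector for x
```

Run:
```python
from h import *
plan([(.54,-.03,.165,-50),(.421,.226,.165,-7.4)])
```

```text
(0.54, -0.03, 0.165, -50) dx -0.243 dy -0.004 dz -0.160 spin -45.9
(0.421, 0.226, 0.165, -7.4) dx -0.273 dy -0.000 dz 0.073 spin -42.6
```

```bash
python3 -m crank '[{"jaw":-0.4,"dx":-0.05,"dy":-0.003,"dz":-0.033,"spin":-10},{"jaw":-0.4,"dx":-0.1,"dy":-0.003,"dz":-0.065,"spin":-20},{"jaw":-0.4,"dx":-0.15,"dy":-0.003,"dz":-0.097,"spin":-30},{"jaw":-0.4,"dx":-0.2,"dy":-0.003,"dz":-0.13,"spin":-40},{"jaw":-0.4,"dx":-0.243,"dy":-0.003,"dz":-0.16,"spin":-45.9}]'
python3 -m crank '[{"jaw":-0.4,"dx":-0.055,"dy":0,"dz":0.015,"spin":-9},{"jaw":-0.4,"dx":-0.11,"dy":0,"dz":0.03,"spin":-18},{"jaw":-0.4,"dx":-0.165,"dy":0,"dz":0.045,"spin":-27},{"jaw":-0.4,"dx":-0.22,"dy":0,"dz":0.06,"spin":-36},{"jaw":-0.4,"dx":-0.265,"dy":0,"dz":0.07,"spin":-42.6}]'
python3 -m crank '[{"jaw":-0.4,"dx":0,"dy":0,"dz":0,"spin":0},{"jaw":-0.4,"dx":0,"dy":0,"dz":0,"spin":0}]'
python3 - <<'E'
from h import *
plan([(.421,.226,.09,-7.4)])
c=optics.read_camera("top");P=cloud(c)
for b in blobs(c,P,.035,.12,100): 
    if min(b["col"])>100: print(b)
for b in blobs(c,P,.03,.056,60): 
    if b["xy"][1]>.15: print(b)
E
```

```text
t: 40.9
tool_pos: [0.537, -0.0274, 0.1605]
tcp_rot: [-90.2, 0.3, -49.8]
ft_force: [0.9, 0.1, -1.7]
width: 0.0538
t: 41.52
tool_pos: [0.4206, 0.2197, 0.1608]
tcp_rot: [-90.1, 0.3, -7.1]
ft_force: [0.8, 0.8, -1.0]
width: 0.0538
t: 41.78
tool_pos: [0.4225, 0.2178, 0.1619]
tcp_rot: [-90.1, 0.2, -7.5]
ft_force: [0.7, -0.4, -2.5]
width: 0.0542
(0.421, 0.226, 0.09, -7.4) dx -0.003 dy 0.072 dz 0.008 spin -0.1
{'px': [256, 223], 'xy': [0.614, 0.126], 'size': [55.0, 101.0], 'ang': 10.2, 'z': 0.054, 'col': [173, 171, 162]}
{'px': [207, 243], 'xy': [0.562, 0.234], 'size': [56.0, 101.0], 'ang': 89.7, 'z': 0.054, 'col': [165, 173, 170]}
{'px': [322, 305], 'xy': [0.435, -0.016], 'size': [53.0, 100.0], 'ang': 89.2, 'z': 0.058, 'col': [181, 179, 168]}
{'px': [375, 305], 'xy': [0.433, -0.127], 'size': [100.0, 55.0], 'ang': 0.0, 'z': 0.057, 'col': [175, 172, 163]}
{'px': [265, 325], 'xy': [0.396, 0.104], 'size': [52.0, 50.0], 'ang': 34.7, 'z': 0.075, 'col': [150, 156, 161]}
{'px': [482, 345], 'xy': [0.345, -0.347], 'size': [45.0, 43.0], 'ang': 28.9, 'z': 0.067, 'col': [161, 160, 164]}
{'px': [143, 139], 'xy': [0.817, 0.386], 'size': [27.0, 13.0], 'ang': 38.3, 'z': 0.044, 'col': [25, 23, 26]}
{'px': [116, 165], 'xy': [0.758, 0.442], 'size': [33.0, 76.0], 'ang': 55.7, 'z': 0.044, 'col': [8, 8, 8]}
{'px': [132, 233], 'xy': [0.598, 0.396], 'size': [39.0, 73.0], 'ang': 64.9, 'z': 0.042, 'col': [13, 24, 41]}
{'px': [208, 244], 'xy': [0.562, 0.234], 'size': [56.0, 101.0], 'ang': 89.7, 'z': 0.054, 'col': [159, 167, 164]}
{'px': [32, 312], 'xy': [0.429, 0.606], 'size': [118.0, 235.0], 'ang': 87.4, 'z': 0.043, 'col': [62, 66, 74]}
{'px': [221, 315], 'xy': [0.419, 0.21], 'size': [56.0, 94.0], 'ang': 81.5, 'z': 0.044, 'col': [91, 107, 116]}
{'px': [35, 412], 'xy': [0.229, 0.593], 'size': [65.0, 31.0], 'ang': 60.6, 'z': 0.042, 'col': [60, 70, 73]}
```

```bash
python3 -m crank '[{"jaw":-0.4,"dx":-0.002,"dy":0,"dz":0.008,"spin":0},{"jaw":-0.4,"dx":-0.002,"dy":0.03,"dz":0.008,"spin":0},{"jaw":-0.4,"dx":-0.002,"dy":0.06,"dz":0.008,"spin":0},{"jaw":-0.4,"dx":-0.002,"dy":0.085,"dz":0.008,"spin":0},{"jaw":-0.4,"dx":-0.002,"dy":0.093,"dz":0.008,"spin":0}]'
python3 -m crank '[{"jaw":-0.4,"dx":0,"dy":0.002,"dz":0,"spin":0},{"jaw":-0.4,"dx":0,"dy":0.002,"dz":0,"spin":0}]'
```

```text
t: 42.45
tool_pos: [0.4215, 0.2258, 0.069]
tcp_rot: [-90.1, 0.2, -7.5]
ft_force: [0.0, 0.1, -2.3]
width: 0.054
t: 42.7
tool_pos: [0.4233, 0.2269, 0.07]
tcp_rot: [-89.9, -0.1, -7.5]
ft_force: [0.4, -0.4, -1.7]
width: 0.0538
```

```bash
python3 -m crank '[{"jaw":-0.4,"dx":0,"dy":0.003,"dz":0,"spin":0},{"jaw":-0.4,"dx":0,"dy":0.003,"dz":0,"spin":0}]'
python3 -m crank '[{"jaw":0.5,"dx":0,"dy":0,"dz":0,"spin":0},{"jaw":0.5,"dx":0,"dy":0,"dz":0,"spin":0},{"jaw":0.5,"dx":0,"dy":0,"dz":0,"spin":0},{"jaw":0.5,"dx":0,"dy":-0.05,"dz":0,"spin":0},{"jaw":1,"dx":0,"dy":-0.11,"dz":0,"spin":0}]'
python3 - <<'E'
from h import *
plan([(.526,.234,.19,-90),(.526,.234,.01,-90)])
E
```

```text
t: 42.95
tool_pos: [0.4226, 0.2268, 0.0663]
tcp_rot: [-90.0, -0.0, -7.4]
ft_force: [-0.0, -0.3, -1.1]
width: 0.0538
t: 43.58
tool_pos: [0.4213, 0.2263, 0.1757]
tcp_rot: [-90.1, 0.2, -7.4]
ft_force: [0.2, 0.3, 1.1]
width: 0.0772
(0.526, 0.234, 0.19, -90) dx 0.103 dy -0.014 dz 0.021 spin 82.6
(0.526, 0.234, 0.01, -90) dx 0.000 dy 0.180 dz 0.000 spin 0.0
```

```bash
python3 -m crank '[{"jaw":1,"dx":0,"dy":-0.014,"dz":0,"spin":50},{"jaw":1,"dx":0.1,"dy":-0.014,"dz":0.02,"spin":50},{"jaw":1,"dx":0.1,"dy":-0.014,"dz":0.02,"spin":50},{"jaw":1,"dx":0.1,"dy":-0.014,"dz":0.02,"spin":50},{"jaw":1,"dx":0.1,"dy":-0.014,"dz":0.02,"spin":50}]' 3
python3 -m crank '[{"jaw":1,"dx":0,"dy":0,"dz":0,"spin":32.6},{"jaw":1,"dx":0,"dy":0,"dz":0,"spin":32.6},{"jaw":1,"dx":0,"dy":0,"dz":0,"spin":32.6},{"jaw":1,"dx":0,"dy":0,"dz":0,"spin":32.6}]'
python3 - <<'E'
from h import *
plan([(.524,.234,.01,-90)])
c=optics.read_camera("top");P=cloud(c)
for b in blobs(c,P,.035,.12,100): 
    if min(b["col"])>90 and b["xy"][1]>0: print(b)
E
```

```text
t: 44.2
tool_pos: [0.5247, 0.2335, 0.1894]
tcp_rot: [-90.1, 0.0, -57.7]
ft_force: [0.6, 0.3, 0.3]
width: 0.0939
t: 44.7
tool_pos: [0.5241, 0.2336, 0.1899]
tcp_rot: [-90.0, -0.0, -89.9]
ft_force: [1.6, -0.3, 0.4]
width: 0.0937
(0.524, 0.234, 0.01, -90) dx -0.000 dy 0.180 dz -0.000 spin 0.1
{'px': [255, 223], 'xy': [0.614, 0.126], 'size': [55.0, 101.0], 'ang': 10.2, 'z': 0.054, 'col': [159, 162, 156]}
{'px': [203, 266], 'xy': [0.523, 0.234], 'size': [56.0, 24.0], 'ang': 89.6, 'z': 0.054, 'col': [109, 109, 103]}
{'px': [129, 301], 'xy': [0.441, 0.375], 'size': [85.0, 91.0], 'ang': 82.2, 'z': 0.044, 'col': [147, 158, 157]}
{'px': [221, 311], 'xy': [0.42, 0.221], 'size': [77.0, 93.0], 'ang': 82.6, 'z': 0.045, 'col': [127, 143, 146]}
{'px': [211, 311], 'xy': [0.421, 0.217], 'size': [37.0, 54.0], 'ang': 82.8, 'z': 0.103, 'col': [112, 123, 125]}
{'px': [265, 325], 'xy': [0.396, 0.104], 'size': [53.0, 50.0], 'ang': 33.9, 'z': 0.075, 'col': [139, 151, 160]}
```

```bash
python3 -m crank '[{"jaw":1,"dx":0,"dy":0.06,"dz":0,"spin":0},{"jaw":1,"dx":0,"dy":0.12,"dz":0,"spin":0},{"jaw":1,"dx":0,"dy":0.16,"dz":0,"spin":0},{"jaw":1,"dx":0,"dy":0.18,"dz":0,"spin":0},{"jaw":1,"dx":0,"dy":0.18,"dz":0,"spin":0}]' 3
python3 -m crank '[{"jaw":-0.4,"dx":0,"dy":0,"dz":0,"spin":0},{"jaw":-0.4,"dx":0,"dy":0,"dz":0,"spin":0},{"jaw":-0.4,"dx":0,"dy":0,"dz":0,"spin":0},{"jaw":-0.4,"dx":0,"dy":0,"dz":0,"spin":0},{"jaw":-0.4,"dx":0,"dy":0,"dz":0,"spin":0}]'
python3 -m crank '[{"jaw":-0.4,"dx":0,"dy":-0.025,"dz":0.005,"spin":0},{"jaw":-0.4,"dx":0,"dy":-0.05,"dz":0.015,"spin":0},{"jaw":-0.4,"dx":0,"dy":-0.075,"dz":0.025,"spin":0},{"jaw":-0.4,"dx":0,"dy":-0.085,"dz":0.03,"spin":0},{"jaw":-0.4,"dx":0,"dy":-0.085,"dz":0.03,"spin":0}]'
python3 - <<'E'
from h import *
face((1,0)); tilt((1,0))
E
```

```text
t: 45.38
tool_pos: [0.5224, 0.233, 0.0077]
tcp_rot: [-90.3, -0.1, -89.9]
ft_force: [0.7, -0.1, -0.1]
width: 0.0941
t: 46.0
tool_pos: [0.5243, 0.2337, 0.0104]
tcp_rot: [-90.0, 0.0, -90.0]
ft_force: [-0.2, 0.3, 2.2]
width: 0.0543
t: 46.62
tool_pos: [0.5543, 0.2336, 0.0948]
tcp_rot: [-90.0, -0.0, -90.0]
ft_force: [-0.7, -0.1, -3.5]
width: 0.0538
[[27, 40], [33, 41], [39, 41], [45, 38], [51, 38], [57, 34], [63, 32], [69, 31], [75, 29], [81, 26], [87, 25], [93, 25], [99, 23], [105, 19], [111, 17], [117, 17]]
lean deg 14.6
n 960 rect [-42. -47.] [162. 103.] 7.7 amax 43.0 zmin -100.0
```

```bash
python3 -m crank '[{"jaw":-0.4,"dx":0,"dy":0.01,"dz":0,"spin":0},{"jaw":-0.4,"dx":0,"dy":0.02,"dz":0,"spin":0},{"jaw":-0.4,"dx":0,"dy":0.025,"dz":0,"spin":0},{"jaw":-0.4,"dx":0,"dy":0.025,"dz":0,"spin":0}]'
python3 -m crank '[{"jaw":-0.4,"dx":0,"dy":0.004,"dz":0.005,"spin":0},{"jaw":-0.4,"dx":0,"dy":0.006,"dz":0.01,"spin":0},{"jaw":-0.4,"dx":0,"dy":0.006,"dz":0.015,"spin":0},{"jaw":-0.4,"dx":0,"dy":0.006,"dz":0.02,"spin":0}]'
python3 - <<'E'
from h import *
face((1,0))
E
```

```text
t: 47.22
tool_pos: [0.5543, 0.2335, 0.0699]
tcp_rot: [-90.0, -0.0, -90.0]
ft_force: [0.3, -0.9, 0.8]
width: 0.054
t: 47.72
tool_pos: [0.5731, 0.2335, 0.0622]
tcp_rot: [-90.2, -0.0, -90.0]
ft_force: [-0.5, 0.2, -3.2]
width: 0.0538
[[15, 24], [21, 24], [27, 24], [33, 23], [39, 24], [45, 25], [51, 25], [57, 24], [63, 25], [69, 25], [75, 25], [81, 25], [87, 24], [93, 24], [99, 17]]
lean deg -0.7
```

```bash
python3 -m crank '[{"jaw":-0.4,"dx":0,"dy":0,"dz":0,"spin":0},{"jaw":-0.4,"dx":0,"dy":0,"dz":0,"spin":0},{"jaw":-0.4,"dx":0,"dy":-0.03,"dz":0,"spin":0},{"jaw":-0.4,"dx":0,"dy":-0.07,"dz":0,"spin":0},{"jaw":-0.4,"dx":0,"dy":-0.11,"dz":0,"spin":0}]' 15
python3 -m crank '[{"jaw":-0.4,"dx":0,"dy":0,"dz":0,"spin":0},{"jaw":-0.4,"dx":0,"dy":0,"dz":0,"spin":0}]'
python3 - <<'E'
from h import *
plan([(.431,.300,.172,-7.4)])
E
```

```text
t: 48.4
tool_pos: [0.5736, 0.2336, 0.1747]
tcp_rot: [-90.1, -0.0, -90.0]
ft_force: [0.1, -0.3, -2.0]
width: 0.054
t: 48.65
tool_pos: [0.5732, 0.2334, 0.172]
tcp_rot: [-90.2, -0.0, -90.0]
ft_force: [-0.5, -0.1, -3.0]
width: 0.0537
(0.431, 0.3, 0.172, -7.4) dx -0.067 dy -0.000 dz -0.142 spin -82.6
```

```bash
python3 -m crank '[{"jaw":-0.4,"dx":-0.013,"dy":0,"dz":-0.028,"spin":-10},{"jaw":-0.4,"dx":-0.026,"dy":0,"dz":-0.056,"spin":-20},{"jaw":-0.4,"dx":-0.04,"dy":0,"dz":-0.085,"spin":-30},{"jaw":-0.4,"dx":-0.053,"dy":0,"dz":-0.113,"spin":-40},{"jaw":-0.4,"dx":-0.067,"dy":0,"dz":-0.142,"spin":-50}]'
python3 -m crank '[{"jaw":-0.4,"dx":0,"dy":0,"dz":0,"spin":-10},{"jaw":-0.4,"dx":0,"dy":0,"dz":0,"spin":-20},{"jaw":-0.4,"dx":0,"dy":0,"dz":0,"spin":-32.6},{"jaw":-0.4,"dx":0,"dy":0,"dz":0,"spin":-32.6},{"jaw":-0.4,"dx":0,"dy":0,"dz":0,"spin":-32.6}]'
python3 - <<'E'
from h import *
plan([(.431,.302,.07,-7.4)])
E
```

```text
t: 49.28
tool_pos: [0.4298, 0.3002, 0.1704]
tcp_rot: [-90.3, 0.1, -39.7]
ft_force: [-0.0, 0.2, -2.8]
width: 0.0538
t: 49.9
tool_pos: [0.4315, 0.3003, 0.1722]
tcp_rot: [-90.1, 0.1, -7.6]
ft_force: [0.5, -0.4, -3.0]
width: 0.0542
(0.431, 0.302, 0.07, -7.4) dx -0.001 dy 0.102 dz 0.002 spin -0.2
```

```bash
python3 -m crank '[{"jaw":-0.4,"dx":0,"dy":0.03,"dz":0.002,"spin":0},{"jaw":-0.4,"dx":0,"dy":0.06,"dz":0.002,"spin":0},{"jaw":-0.4,"dx":0,"dy":0.09,"dz":0.002,"spin":0},{"jaw":-0.4,"dx":0,"dy":0.102,"dz":0.002,"spin":0},{"jaw":-0.4,"dx":0,"dy":0.106,"dz":0.002,"spin":0}]'
python3 -m crank '[{"jaw":-0.4,"dx":0,"dy":0,"dz":0,"spin":0},{"jaw":-0.4,"dx":0,"dy":0,"dz":0,"spin":0}]'
```

```text
t: 50.52
tool_pos: [0.4322, 0.3025, 0.0673]
tcp_rot: [-90.0, 0.1, -7.5]
ft_force: [-0.1, 0.6, -2.1]
width: 0.0543
t: 50.78
tool_pos: [0.4334, 0.3031, 0.0694]
tcp_rot: [-89.9, -0.1, -7.4]
ft_force: [-0.7, -0.3, -1.8]
width: 0.0539
```

```bash
python3 -m crank '[{"jaw":-0.4,"dx":0,"dy":0.003,"dz":0,"spin":0},{"jaw":-0.4,"dx":0,"dy":0.003,"dz":0,"spin":0}]'
python3 -m crank '[{"jaw":0.5,"dx":0,"dy":0,"dz":0,"spin":0},{"jaw":0.5,"dx":0,"dy":0,"dz":0,"spin":0},{"jaw":0.5,"dx":0,"dy":0,"dz":0,"spin":0},{"jaw":0.5,"dx":0,"dy":-0.05,"dz":0,"spin":0},{"jaw":1,"dx":0,"dy":-0.11,"dz":0,"spin":0}]'
python3 - <<'E'
from h import *
plan([(.607,.164,.19,10.2),(.607,.164,.01,10.2)])
E
```

```text
t: 51.02
tool_pos: [0.4333, 0.3033, 0.0662]
tcp_rot: [-89.9, -0.1, -7.4]
ft_force: [1.3, 1.3, 0.4]
width: 0.0539
t: 51.65
tool_pos: [0.4313, 0.302, 0.1743]
tcp_rot: [-90.2, 0.2, -7.4]
ft_force: [0.8, 0.1, 0.1]
width: 0.0773
(0.607, 0.164, 0.19, 10.2) dx 0.192 dy -0.016 dz -0.114 spin -17.6
(0.607, 0.164, 0.01, 10.2) dx 0.000 dy 0.180 dz 0.000 spin -0.0
```

```bash
python3 -m crank '[{"jaw":1,"dx":0,"dy":-0.016,"dz":0,"spin":-10},{"jaw":1,"dx":0.192,"dy":-0.016,"dz":-0.114,"spin":-17.6},{"jaw":1,"dx":0.192,"dy":-0.016,"dz":-0.114,"spin":-17.6},{"jaw":1,"dx":0.192,"dy":-0.016,"dz":-0.114,"spin":-17.6},{"jaw":1,"dx":0.192,"dy":-0.016,"dz":-0.114,"spin":-17.6}]' 3
python3 -m crank '[{"jaw":1,"dx":0,"dy":0,"dz":0,"spin":0}]'
python3 - <<'E'
from h import *
plan([(.607,.164,.01,10.2)])
c=optics.read_camera("top");P=cloud(c)
for b in blobs(c,P,.05,.12,100): 
    if min(b["col"])>90: print(b)
E
```

```text
t: 52.28
tool_pos: [0.6099, 0.1624, 0.1902]
tcp_rot: [-90.0, 0.0, 10.0]
ft_force: [-0.7, -0.2, 0.5]
width: 0.094
t: 52.4
tool_pos: [0.6094, 0.1626, 0.1896]
tcp_rot: [-90.0, 0.1, 9.9]
ft_force: [-0.4, -0.2, -0.3]
width: 0.094
(0.607, 0.164, 0.01, 10.2) dx -0.002 dy 0.180 dz 0.002 spin -0.3
{'px': [260, 221], 'xy': [0.617, 0.115], 'size': [55.0, 78.0], 'ang': 10.4, 'z': 0.055, 'col': [136, 149, 151]}
{'px': [322, 305], 'xy': [0.436, -0.016], 'size': [52.0, 98.0], 'ang': 89.2, 'z': 0.057, 'col': [196, 193, 182]}
{'px': [375, 305], 'xy': [0.433, -0.127], 'size': [100.0, 55.0], 'ang': 0.1, 'z': 0.057, 'col': [192, 189, 179]}
{'px': [152, 312], 'xy': [0.424, 0.323], 'size': [16.0, 32.0], 'ang': 85.4, 'z': 0.104, 'col': [211, 215, 211]}
{'px': [263, 325], 'xy': [0.396, 0.105], 'size': [47.0, 46.0], 'ang': 89.2, 'z': 0.075, 'col': [135, 150, 162]}
{'px': [484, 345], 'xy': [0.345, -0.347], 'size': [41.0, 41.0], 'ang': 88.5, 'z': 0.068, 'col': [207, 202, 200]}
```

```bash
python3 -m crank '[{"jaw":1,"dx":-0.001,"dy":0.06,"dz":0.002,"spin":0},{"jaw":1,"dx":-0.001,"dy":0.12,"dz":0.002,"spin":0},{"jaw":1,"dx":-0.001,"dy":0.16,"dz":0.002,"spin":0},{"jaw":1,"dx":-0.001,"dy":0.18,"dz":0.002,"spin":0},{"jaw":1,"dx":-0.001,"dy":0.18,"dz":0.002,"spin":0}]' 3
python3 -m crank '[{"jaw":-0.4,"dx":0,"dy":0,"dz":0,"spin":0},{"jaw":-0.4,"dx":0,"dy":0,"dz":0,"spin":0},{"jaw":-0.4,"dx":0,"dy":0,"dz":0,"spin":0},{"jaw":-0.4,"dx":0,"dy":0,"dz":0,"spin":0},{"jaw":-0.4,"dx":0,"dy":0,"dz":0,"spin":0}]'
python3 -m crank '[{"jaw":-0.4,"dx":0,"dy":-0.025,"dz":-0.005,"spin":0},{"jaw":-0.4,"dx":0,"dy":-0.05,"dz":-0.015,"spin":0},{"jaw":-0.4,"dx":0,"dy":-0.075,"dz":-0.025,"spin":0},{"jaw":-0.4,"dx":0,"dy":-0.085,"dz":-0.03,"spin":0},{"jaw":-0.4,"dx":0,"dy":-0.085,"dz":-0.03,"spin":0}]'
python3 - <<'E'
from h import *
face((.18,-.984))
E
```

```text
t: 53.08
tool_pos: [0.6054, 0.1672, 0.0101]
tcp_rot: [-90.0, 0.1, 10.2]
ft_force: [0.8, -0.3, 0.7]
width: 0.0943
t: 53.7
tool_pos: [0.6068, 0.1666, 0.0114]
tcp_rot: [-90.0, -0.0, 10.2]
ft_force: [0.0, 0.4, 1.2]
width: 0.0542
t: 54.32
tool_pos: [0.6122, 0.1368, 0.0961]
tcp_rot: [-90.0, -0.0, 10.1]
ft_force: [0.4, 0.7, -2.7]
width: 0.054
[[21, 40], [27, 40], [33, 39], [39, 38], [45, 37], [51, 36], [57, 35], [63, 34], [69, 34], [75, 32], [81, 31], [87, 29], [93, 29], [99, 28], [105, 27], [111, 25], [117, 21]]
lean deg 8.5
```

Lean is only about 9°. Lowering it, dragging slightly, then checking.

```bash
python3 -m crank '[{"jaw":-0.4,"dx":0,"dy":0.01,"dz":0,"spin":0},{"jaw":-0.4,"dx":0,"dy":0.02,"dz":0,"spin":0},{"jaw":-0.4,"dx":0,"dy":0.025,"dz":0,"spin":0},{"jaw":-0.4,"dx":0,"dy":0.025,"dz":0,"spin":0}]'
python3 -m crank '[{"jaw":-0.4,"dx":0,"dy":0.004,"dz":-0.004,"spin":0},{"jaw":-0.4,"dx":0,"dy":0.008,"dz":-0.008,"spin":0},{"jaw":-0.4,"dx":0,"dy":0.008,"dz":-0.012,"spin":0},{"jaw":-0.4,"dx":0,"dy":0.008,"dz":-0.012,"spin":0}]'
python3 - <<'E'
from h import *
face((.18,-.984))
E
```

```text
t: 54.88
tool_pos: [0.6117, 0.137, 0.07]
tcp_rot: [-90.0, 0.1, 10.2]
ft_force: [-0.7, -0.8, -0.4]
width: 0.0538
t: 55.38
tool_pos: [0.614, 0.1251, 0.0627]
tcp_rot: [-90.0, 0.0, 10.1]
ft_force: [-2.1, 1.1, 2.5]
width: 0.054
[[15, 29], [21, 30], [27, 30], [33, 30], [39, 31], [45, 30], [51, 31], [57, 31], [63, 30], [69, 31], [75, 33], [81, 32], [87, 32], [93, 32], [99, 25], [105, 20]]
lean deg -1.2
```

```bash
python3 -m crank '[{"jaw":-0.4,"dx":0,"dy":0,"dz":0,"spin":0},{"jaw":-0.4,"dx":0,"dy":0,"dz":0,"spin":0},{"jaw":-0.4,"dx":0,"dy":-0.04,"dz":0,"spin":0},{"jaw":-0.4,"dx":0,"dy":-0.09,"dz":0,"spin":0},{"jaw":-0.4,"dx":0,"dy":-0.13,"dz":0,"spin":0}]' 15
python3 -m crank '[{"jaw":-0.4,"dx":0,"dy":0,"dz":0,"spin":0},{"jaw":-0.4,"dx":0,"dy":0,"dz":0,"spin":0}]'
python3 - <<'E'
from h import *
plan([(.50,.36,.193,-7.4),(.4415,.377,.193,-7.4)])
E
```

```text
t: 56.05
tool_pos: [0.6146, 0.1249, 0.1939]
tcp_rot: [-90.0, -0.1, 10.2]
ft_force: [-0.7, -0.5, -2.8]
width: 0.0538
t: 56.3
tool_pos: [0.6134, 0.125, 0.1901]
tcp_rot: [-90.0, 0.2, 10.2]
ft_force: [-0.0, -0.3, -3.2]
width: 0.0541
(0.5, 0.36, 0.193, -7.4) dx -0.070 dy -0.003 dz 0.251 spin 17.6
(0.4415, 0.377, 0.193, -7.4) dx -0.060 dy -0.000 dz 0.009 spin -0.0
```

```bash
python3 -m crank '[{"jaw":-0.4,"dx":-0.014,"dy":-0.003,"dz":0.05,"spin":4},{"jaw":-0.4,"dx":-0.028,"dy":-0.003,"dz":0.1,"spin":8},{"jaw":-0.4,"dx":-0.042,"dy":-0.003,"dz":0.15,"spin":12},{"jaw":-0.4,"dx":-0.056,"dy":-0.003,"dz":0.2,"spin":17.6},{"jaw":-0.4,"dx":-0.07,"dy":-0.003,"dz":0.25,"spin":17.6}]'
python3 -m crank '[{"jaw":-0.4,"dx":-0.03,"dy":0,"dz":0.004,"spin":0},{"jaw":-0.4,"dx":-0.06,"dy":0,"dz":0.009,"spin":0},{"jaw":-0.4,"dx":-0.06,"dy":0,"dz":0.009,"spin":0},{"jaw":-0.4,"dx":-0.06,"dy":0,"dz":0.009,"spin":0}]'
python3 - <<'E'
from h import *
plan([(.4415,.377,.067,-7.4)])
E
```

```text
t: 56.92
tool_pos: [0.4991, 0.3595, 0.1917]
tcp_rot: [-90.2, 0.3, -7.5]
ft_force: [0.7, 0.2, -2.0]
width: 0.0537
t: 57.42
tool_pos: [0.4426, 0.3749, 0.1936]
tcp_rot: [-90.2, 0.1, -7.4]
ft_force: [0.1, 0.3, -2.2]
width: 0.0539
(0.4415, 0.377, 0.067, -7.4) dx -0.001 dy 0.127 dz 0.002 spin -0.0
```

```bash
python3 -m crank '[{"jaw":-0.4,"dx":-0.001,"dy":0.03,"dz":0.002,"spin":0},{"jaw":-0.4,"dx":-0.001,"dy":0.06,"dz":0.002,"spin":0},{"jaw":-0.4,"dx":-0.001,"dy":0.09,"dz":0.002,"spin":0},{"jaw":-0.4,"dx":-0.001,"dy":0.115,"dz":0.002,"spin":0},{"jaw":-0.4,"dx":-0.001,"dy":0.126,"dz":0.002,"spin":0}]'
python3 -m crank '[{"jaw":-0.4,"dx":0,"dy":0.001,"dz":0,"spin":0},{"jaw":-0.4,"dx":0,"dy":0.002,"dz":0,"spin":0}]'
```

```text
t: 58.05
tool_pos: [0.4418, 0.3761, 0.0668]
tcp_rot: [-90.2, 0.2, -7.5]
ft_force: [-0.6, 0.7, -2.2]
width: 0.0539
t: 58.3
tool_pos: [0.443, 0.378, 0.069]
tcp_rot: [-89.9, -0.1, -7.5]
ft_force: [-0.2, -0.0, -1.1]
width: 0.0544
```

```bash
python3 -m crank '[{"jaw":-0.4,"dx":0,"dy":0.003,"dz":0,"spin":0},{"jaw":-0.4,"dx":0,"dy":0.003,"dz":0,"spin":0}]'
python3 -m crank '[{"jaw":0.5,"dx":0,"dy":0,"dz":0,"spin":0},{"jaw":0.5,"dx":0,"dy":0,"dz":0,"spin":0},{"jaw":0.5,"dx":0,"dy":0,"dz":0,"spin":0},{"jaw":0.5,"dx":0,"dy":-0.05,"dz":0,"spin":0},{"jaw":0.5,"dx":0,"dy":-0.11,"dz":0,"spin":0}]'
python3 -m crank '[{"jaw":0.5,"dx":0.06,"dy":-0.06,"dz":-0.06,"spin":0},{"jaw":0.5,"dx":0.06,"dy":-0.06,"dz":-0.12,"spin":0},{"jaw":0.5,"dx":0.06,"dy":-0.06,"dz":-0.18,"spin":0},{"jaw":0.5,"dx":0.06,"dy":-0.06,"dz":-0.24,"spin":0},{"jaw":0.5,"dx":0.06,"dy":-0.06,"dz":-0.3,"spin":0}]'
python3 - <<'E'
from h import *
c=optics.read_camera("top");P=cloud(c)
for b in blobs(c,P,.05,.12,100): 
    if min(b["col"])>90: print(b)
s=optics.read_camera("scene"); cv2.imwrite("pics/s7.png",s["pixels"]); cv2.imwrite("pics/t7.png",c["pixels"])
E
```

```text
t: 58.55
tool_pos: [0.443, 0.3784, 0.0664]
tcp_rot: [-89.9, -0.1, -7.4]
ft_force: [-0.5, 0.7, 1.9]
width: 0.054
t: 59.18
tool_pos: [0.441, 0.377, 0.1741]
tcp_rot: [-90.2, 0.2, -7.4]
ft_force: [0.1, 0.9, 0.2]
width: 0.0707
t: 59.8
tool_pos: [0.4647, 0.0894, 0.235]
tcp_rot: [-90.0, -0.1, -7.4]
ft_force: [-0.2, 0.3, -0.2]
width: 0.0706
{'px': [322, 305], 'xy': [0.436, -0.016], 'size': [53.0, 98.0], 'ang': 89.2, 'z': 0.057, 'col': [149, 156, 151]}
{'px': [375, 305], 'xy': [0.433, -0.127], 'size': [100.0, 55.0], 'ang': 0.0, 'z': 0.057, 'col': [182, 180, 170]}
{'px': [129, 302], 'xy': [0.443, 0.38], 'size': [56.0, 55.0], 'ang': 81.9, 'z': 0.103, 'col': [163, 168, 164]}
{'px': [155, 307], 'xy': [0.434, 0.314], 'size': [33.0, 55.0], 'ang': 85.0, 'z': 0.104, 'col': [201, 206, 201]}
{'px': [209, 312], 'xy': [0.421, 0.215], 'size': [32.0, 54.0], 'ang': 83.5, 'z': 0.104, 'col': [159, 163, 160]}
{'px': [484, 345], 'xy': [0.345, -0.347], 'size': [42.0, 41.0], 'ang': 88.6, 'z': 0.068, 'col': [199, 192, 190]}
```

View pics/s7.png

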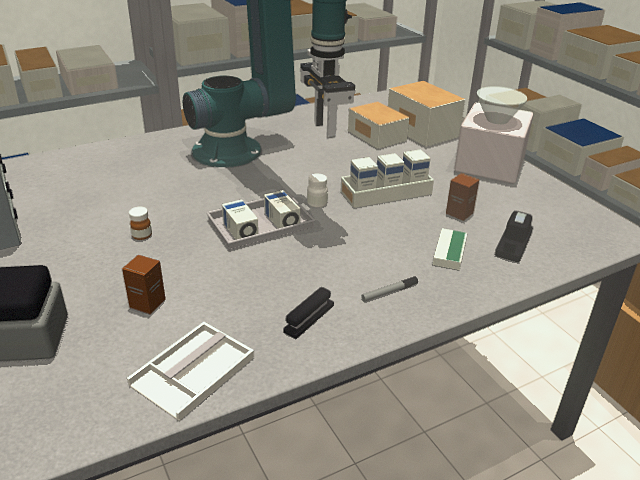

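View pics/t7.png

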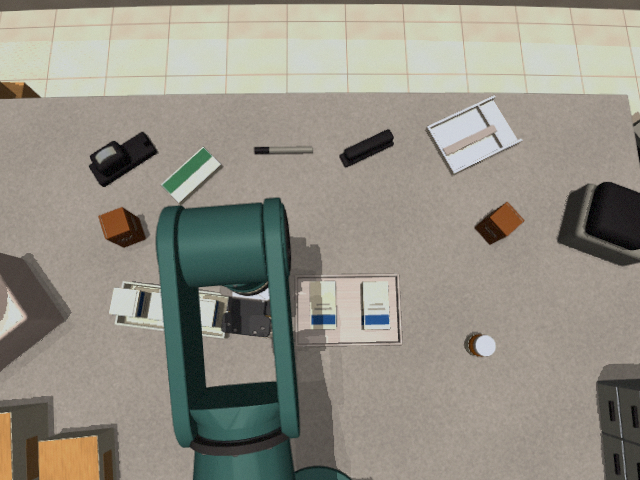

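The scene view shows three cartons upright with their tops up in the stock box at (363,172), (390,168) and (416,166). The two ring cartons lie flat in the tray at (238,218) and (281,210). The bystanders are where they were and the gripper is clear. I'm handing in.

```bash
python3 -c "
from workcell import ctrl
print(ctrl.finish_job())"
```

```text
the job is handed in; nothing more can be done
None
```

All five cartons are put away and the job was handed in at about 60 s of the 210 s allowed.

**Sorting:** I tipped every carton onto its side first, so all five lay on the counter together before any was put away. The scene camera then showed two rings and three bars. The ring cartons now lie flat in the returns tray, and the bar cartons stand top up in the stock box.

**Final checks:**
- **Heights:** the tray cartons' upper sides measure about 57 mm and the stock cartons' tops about 103 mm, as they should.
- **Bystanders:** those in view were in the same places as at the start. In the last overhead picture the arm hid the white pot and part of the stock box; the scene picture showed both in order.
- **Forces:** I never commanded more than 15 N of grip. The highest wrist force in the readings was about 9 N.

**What went wrong along the way:**
- One ring carton was knocked about 3 cm aside while lying. I measured it again before picking it up.
- The first bar carton swung only partway upright in the light grip. It took several short drags along the counter to stand it up, and its base slid a little. The other two stood up after one short drag each.

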